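# Sort the crate's bolts by length in the gauge block

## Robot

A 6-joint arm with a two-finger parallel gripper is mounted at the origin on the work surface. World frame = base frame: x ahead of the robot, y to its left, z up, the work surface at z = 0. Lengths are in mm, angles in rad, forces in N, time in s.
With the tool pointing down it reaches from about 400 to 825 mm from the base axis. Payload 7 kg.
Tool frame: the origin (TCP) lies at the very end of the fingers, on their centre line; the grasp point (between the pads) lies 19 mm behind it (bot.hold_point_z is the z of the grasp point in the tool frame, in mm); z points along the fingers, y is the line along which they close (so a half turn about z gives the same grasp; the last joint's range is limited). The gripper opens to 88 mm and grips with 3 to 60 N. Pads are 19 mm wide; open, the fingers measure 130 mm over their backs; the gripper's body (78 mm by 193 mm) begins 47 mm behind the grasp point.
Start: joints at [-1.011, 0.359, 0.012, 0, -1.224, -0.288], TCP at [181.188, -650.205, 226.561] pointing down, gripper open.
Joint ranges: [-3.07, 3.07], [-1.43, 2.12], [-1.02, 1.25], [-3.03, 1.67], [-3.05, -0], [-3.03, 3.03]. Speed limits (rad/s): [2.39, 2.39, 3.01, 3.14, 3.14, 3.14].

## Interface

Orientations are given as a rotation vector (axis times angle).
In Python, from bench import bot gives the robot as it stands.
- The arm moves only by the tool step_arm, never from a script. Its argument "targets" is a list of rows, each a list of 7 numbers: the closure, from 0 (fully open) to 1 (shut), then the shift along the world's x, y, z as a fraction of full scale, then the turn, a rotation vector about the world's x, y, z as a fraction of full scale. In form: [[fingers, dx, dy, dz, ax, ay, az], ...]. A call has 1 to 5 rows; each row shifts and turns the commanded pose from where the row before left it; what a row does not reach is not made up. Full scale, the value 1, is 20 mm for a shift and 0.1 rad for a turn. A row lasts 1/10 s, in which the tool goes at most 50 mm and 8.59 degrees, less where a joint would pass 70% of its speed; a pose out of reach is approached as far as the arm can. A call with a number of a shift or a turn outside -1 to 1 is refused whole. A call with a gripper value outside its range is refused whole. The fingers move at their own pace and stop on an object; "grip_force" is the grip in N (left out, the last holds). Time passes only in rows, so rows that do not move let the fingers close. It gives the time, the measured TCP pose, the force, the opening and the grip force at its end, in the units of the state.
- bot.state(): the state, without advancing time (a new reading comes with each control period).
- bot.grab_frame(name): name is "side" or "top"; returns the picture (400x640x3 uint8, red, green, blue); there is no depth.
- bot.calibration(name): a dict with "vfov" (degrees; the focal length in pixels is half the picture's height over the tangent of half this angle, whatever the lens; pixels are square), "cx", "cy" (the principal point, pixels), "cam_to_world" (4x4, takes a point from camera to world coordinates). Camera axes: x right, y up, looking along -z (the intrinsics and any distortion apply to the point x, -y, -z); pixel columns grow to the right and rows downward; lengths in mm; the calibration is good to about 2 mm. A picture is of the moment at which its call begins. calibration takes no time and is no camera call.
- bot.hand_in(): hands the job in; it is judged then, once.
The state is a dict: "time": time; "joints": joint angles; "joint_velocities": joint speeds; "joint_efforts": joint torques, N m; "eef_pos": TCP position; "eef_rot": TCP orientation; "ft_force": force on the tool from outside, world axes, zero at the start; "ft_torque": the same for the moment, N m; "opening": opening from 0.0 (shut) to 1.0 (fully open); "finger_force": force on a finger pad.
Only numpy, scipy, OpenCV 4.12 (cv2) and the standard library are available. Lean on these libraries where they do the work, as an engineer would, in place of code of your own. Each camera call takes 0.05 s, during which the arm holds its last target. There are 200 camera calls.

## Task

Swing the magnifier aside until its lens is wholly clear of the green gauge block, then pick every bolt out of the crate and drop it lying flat into the gauge slot that matches its length (short, medium, long); leave the pipe fittings in the crate. When all the bolts are in their slots, swing the magnifier back so that its lens is centred over the block for inspection. Leave the tools around the work where they are.

Things in the scene. Friction and masses are not known exactly. Their poses are not given: they have to be found in the camera images.
- bolt_S1_mid (a point): Middle of a short bolt (may be absent): 70 mm long overall, steel shank 15 mm thick, dark square head at one end and a brass-coloured square nut run on at the other, each 12 mm thick and 26 mm square. It lies level, its mid-line 13 mm above what it rests on; x axis along the bolt from head to nut; about 152 g.
- bolt_S2_mid (a point): Middle of a short bolt (may be absent): 70 mm long overall, steel shank 15 mm thick, dark square head at one end and a brass-coloured square nut run on at the other, each 12 mm thick and 26 mm square. It lies level, its mid-line 13 mm above what it rests on; x axis along the bolt from head to nut; about 152 g.
- bolt_M1_mid (a point): Middle of a medium bolt (may be absent): 105 mm long overall, steel shank 15 mm thick, dark square head at one end and a brass-coloured square nut run on at the other, each 12 mm thick and 26 mm square. It lies level, its mid-line 13 mm above what it rests on; x axis along the bolt from head to nut; about 197 g.
- bolt_M2_mid (a point): Middle of a medium bolt (may be absent): 105 mm long overall, steel shank 15 mm thick, dark square head at one end and a brass-coloured square nut run on at the other, each 12 mm thick and 26 mm square. It lies level, its mid-line 13 mm above what it rests on; x axis along the bolt from head to nut; about 197 g.
- bolt_L1_mid (a point): Middle of a long bolt (may be absent): 140 mm long overall, steel shank 15 mm thick, dark square head at one end and a brass-coloured square nut run on at the other, each 12 mm thick and 26 mm square. It lies level, its mid-line 13 mm above what it rests on; x axis along the bolt from head to nut; about 243 g.
- bolt_L2_mid (a point): Middle of a long bolt (may be absent): 140 mm long overall, steel shank 15 mm thick, dark square head at one end and a brass-coloured square nut run on at the other, each 12 mm thick and 26 mm square. It lies level, its mid-line 13 mm above what it rests on; x axis along the bolt from head to nut; about 243 g.
- crate: Fixed open crate, left or right of the sorter: blue walls 374 mm square outside, 45 mm high, 5 mm thick; grey floor 4 mm thick, 320 mm square inside a kerb (22 mm wide, top 12 mm above the table) along the walls. Origin: centre of the underside, on the table; axes along the walls. Bolts lie roughly along its x axis.
- sorter: Fixed green gauge block, 180 (x) by 200 (y) by 66 mm high, with three straight-walled slots along x, open on top, 40 mm wide, 62 mm deep; each holds two bolts one above the other. Let go lying over its slot at the mouth, a bolt drops in. Origin: centre of the underside, on the table; x away from the robot. Magnifier post (22 mm thick, 175 mm high) 130 mm along +x.
- slot_S (a point): Centre of the mouth (block's top face, 66 mm above the table) of the slot for short bolts: 84 mm long (along x), 40 mm wide, with yellow end blocks; at y = 64 mm from the block's origin. x axis along the slot.
- slot_M (a point): Centre of the mouth (block's top face, 66 mm above the table) of the slot for medium bolts: 119 mm long (along x), 40 mm wide, with white end blocks; at y = 0 mm from the block's origin. x axis along the slot.
- slot_L (a point): Centre of the mouth (block's top face, 66 mm above the table) of the slot for long bolts: 154 mm long (along x), 40 mm wide, with blue end blocks; at y = -64 mm from the block's origin. x axis along the slot.
- magnifier (a joint): Angle (rad) of the magnifier's stiff arm about its upright post, -2.2 to 2.2, counter-clockwise from above positive; 0: arm along the sorter's -x, lens centred over the block; beyond 1.65 either way the lens covers none of it. Stays where left; about 4 N at the grip moves it. Lens 100 mm across, 176 to 190 mm above the table.
- magnifier_hinge (a point): Point on the magnifier's hinge axis (vertical), 183 mm above the table, fixed to the sorter; x axis as the sorter's.
- magnifier_grip (a point): Red upright round grip on the magnifier's arm, 18 mm thick, standing from 189 to 237 mm above the table; this point is on its axis 219 mm above the table, 78 mm from the hinge axis.
- magnifier_lens (a point): Centre of the magnifier's lens, 140 mm from the hinge axis, on the line through the grip.
- elbow: Copper-coloured pipe elbow, about 60 by 60 by 40 mm, in the crate among the bolts; not a bolt. Origin on its underside.
- coupling: Brass pipe coupling, a ring-shaped piece 52 mm across and 36 mm high, in the crate among the bolts; not a bolt. Origin at the centre of its underside.
- hammer: Hammer, 260 mm long, lying on the table; a bystander. Origin on its underside.
- screwdriver: Screwdriver, 200 mm long, lying on the table beyond the work; a bystander. Origin on its underside.
- spray_can: Blue marking-out spray can, 66 mm across, 190 mm high, at the left edge; a bystander. Origin on its underside.
- tape_measure: Yellow tape measure, 70 by 65 by 38 mm, beyond the work; a bystander. Origin on its underside.
There are look-alikes about, which are no part of the job. What is shaped like the elbow but blue, purple or red is not meant.

How it is judged (in metres and radians):
On the way, in this order (a step that is already met when the one before it is completed fails the run):
1. the magnifier's lens is swung clear of the gauge block ((value of joint magnifier above 1.55 rad or value of joint magnifier below -1.55 rad)), for 0.2 s.
2. with the lens still clear, every bolt lies in the slot of its length (y of bolt_S1_mid in the frame of slot_S between -0.02 and 0.02 m and x of bolt_S1_mid in the frame of slot_S between -0.03 and 0.03 m and z of each of bolt_S1_mid, bolt_S2_mid in the frame of slot_S below -0.008 m and y of bolt_S2_mid in the frame of slot_S between -0.02 and 0.02 m and x of bolt_S2_mid in the frame of slot_S between -0.03 and 0.03 m and y of bolt_M1_mid in the frame of slot_M between -0.02 and 0.02 m and x of bolt_M1_mid in the frame of slot_M between -0.03 and 0.03 m and z of each of bolt_M1_mid, bolt_M2_mid in the frame of slot_M below -0.008 m and y of bolt_M2_mid in the frame of slot_M between -0.02 and 0.02 m and x of bolt_M2_mid in the frame of slot_M between -0.03 and 0.03 m and y of bolt_L1_mid in the frame of slot_L between -0.02 and 0.02 m and x of bolt_L1_mid in the frame of slot_L between -0.03 and 0.03 m and z of each of bolt_L1_mid, bolt_L2_mid in the frame of slot_L below -0.008 m and y of bolt_L2_mid in the frame of slot_L between -0.02 and 0.02 m and x of bolt_L2_mid in the frame of slot_L between -0.03 and 0.03 m and (value of joint magnifier above 1.4 rad or value of joint magnifier below -1.4 rad)), for 0.2 s.
3. the lens is back over the block (value of joint magnifier between -0.25 and 0.25 rad), for 0.2 s.
At the end, for the whole second after the job is handed in: Every bolt rests in the slot of its own length, its middle at least 8 mm below the block's top face and within 30 mm along and 20 mm across of the slot's centre; the elbow and the coupling are in the crate; the magnifier is at rest within 0.25 rad of centred over the block (all of step 3 and y of bolt_S1_mid in the frame of slot_S between -0.02 and 0.02 m and x of bolt_S1_mid in the frame of slot_S between -0.03 and 0.03 m and z of each of bolt_S1_mid, bolt_S2_mid in the frame of slot_S below -0.008 m and y of bolt_S2_mid in the frame of slot_S between -0.02 and 0.02 m and x of bolt_S2_mid in the frame of slot_S between -0.03 and 0.03 m and y of bolt_M1_mid in the frame of slot_M between -0.02 and 0.02 m and x of bolt_M1_mid in the frame of slot_M between -0.03 and 0.03 m and z of each of bolt_M1_mid, bolt_M2_mid in the frame of slot_M below -0.008 m and y of bolt_M2_mid in the frame of slot_M between -0.02 and 0.02 m and x of bolt_M2_mid in the frame of slot_M between -0.03 and 0.03 m and y of bolt_L1_mid in the frame of slot_L between -0.02 and 0.02 m and x of bolt_L1_mid in the frame of slot_L between -0.03 and 0.03 m and z of each of bolt_L1_mid, bolt_L2_mid in the frame of slot_L below -0.008 m and y of bolt_L2_mid in the frame of slot_L between -0.02 and 0.02 m and x of bolt_L2_mid in the frame of slot_L between -0.03 and 0.03 m and x of elbow in the frame of crate between -0.182 and 0.182 m and y of elbow in the frame of crate between -0.182 and 0.182 m and height (world z) of each of elbow, coupling below 0.06 m and x of coupling in the frame of crate between -0.182 and 0.182 m and y of coupling in the frame of crate between -0.182 and 0.182 m and velocity of joint magnifier between -0.05 and 0.05 rad/s); the robot touches nothing.
It fails at once if a bystander on the table is moved more than 50 mm (distance of any of hammer, screwdriver, spray_can, tape_measure from where it was at the start of the episode above 0.05 m).
Of bolt_S1, bolt_S2, bolt_M1, bolt_M2, bolt_L1, bolt_L2 only 4 to 6 are there at a start; the rules pass over those that are not, and their reading is None.
At some moment in a run one of bolt_S1, bolt_S2, bolt_M1, bolt_M2, bolt_L1, bolt_L2 may be knocked a few centimetres aside while the robot is not near it.
Once in a run the grip may slacken for a moment while it holds something.
It also fails if it takes over 210 s, if anything falls off the work surface, if the arm or the gripper's body presses on something with over 40 N, if the wrist force passes 120 N, or if a joint passes its speed limit or range.

## Working session

There is one attempt and no reset: what is moved stays moved. The work goes in short steps, Python scripts to look and compute and a tool call to move; the robot and the scene stay as the last step left them, time stands still between calls to the robot, and variables do not carry over. Pictures are saved under pics/ and viewed, at most 15 in all, crops included, and the job is handed in when it is done.

Besides the shell and the picture viewer there is one more tool, called after "Emit:" by a JSON object that holds its "api" and its "payload", one argument or row to a line. step_arm: Moves the arm, as the interface text tells. Shift numbers are shares of 20 mm and turn numbers shares of 0.1 rad, none past 1 either way. Its arguments: {"type":"object","properties":{"targets":{"type":"array","items":{"type":"array","items":{"type":"number"}}},"grip_force":{"type":"number"}},"required":["targets"]}

```bash
mkdir -p pics; cat > h.py <<'E'
import numpy as np, cv2
from bench import bot
def snap(n,f):
    im=bot.grab_frame(n); cv2.imwrite('pics/'+f,im[:,:,::-1]); return im
def cal(n):
    c=bot.calibration(n); f=200/np.tan(np.radians(c['vfov'])/2); return c,f
def ray(n,u,v,z):
    c,f=cal(n); T=np.array(c['cam_to_world']); d=T[:3,:3]@np.array([(u-c['cx'])/f,-(v-c['cy'])/f,-1]); o=T[:3,3]
    return (o+d*(z-o[2])/d[2]).round(1)
def proj(n,p):
    c,f=cal(n); T=np.array(c['cam_to_world']); q=T[:3,:3].T@(np.array(p)-T[:3,3]); return (c['cx']-f*q[0]/q[2], c['cy']+f*q[1]/q[2])
E
python3 - <<'E'
from h import *
for n in('top','side'):
    im=snap(n,n+'0.png'); print({k:np.array(v).round(2).tolist() if not isinstance(v,str) else v for k,v in bot.calibration(n).items()})
    cv2.imwrite(f'pics/{n}0b.png',cv2.resize(im[:,:,::-1],(800,500),interpolation=cv2.INTER_CUBIC))
print(bot.state())
E
```

```text
{'vfov': 44.87, 'cx': 319.15, 'cy': 199.44, 'cam_to_world': [[0.0, 0.99, -0.11, 400.02], [-1.0, 0.0, -0.01, -23.41], [-0.01, 0.11, 0.99, 1904.6], [0.0, 0.0, 0.0, 1.0]]}
{'vfov': 45.63, 'cx': 318.57, 'cy': 195.73, 'cam_to_world': [[0.96, 0.17, -0.24, 270.34], [-0.29, 0.62, -0.73, -1084.14], [0.02, 0.77, 0.64, 1104.73], [0.0, 0.0, 0.0, 1.0]]}
{'time': 0.1, 'joints': array([-1.01087614e+00,  3.59300413e-01,  1.11921883e-02, -2.82460547e-04,
       -1.22407129e+00, -2.88127534e-01]), 'joint_velocities': array([ 0.00021706, -0.00067061,  0.00266721,  0.00045248, -0.00047898,
        0.00104864]), 'joint_efforts': array([-2.10723141e-03, -5.84162521e+01,  2.93751222e+01,  7.01563329e+00,
        1.01491009e-02, -8.18327771e-05]), 'eef_pos': array([ 181.09349328, -649.83536074,  225.74881756]), 'eef_rot': array([ 4.25423975e-01, -3.11232382e+00, -2.15171450e-03]), 'ft_force': array([ 0.30832339,  1.19702753, -0.55688344]), 'ft_torque': array([-0.04069191, -0.00959738, -0.00965338]), 'finger_force': 0.0, 'opening': 1.0032139900121075}
```

View pics/top0b.png

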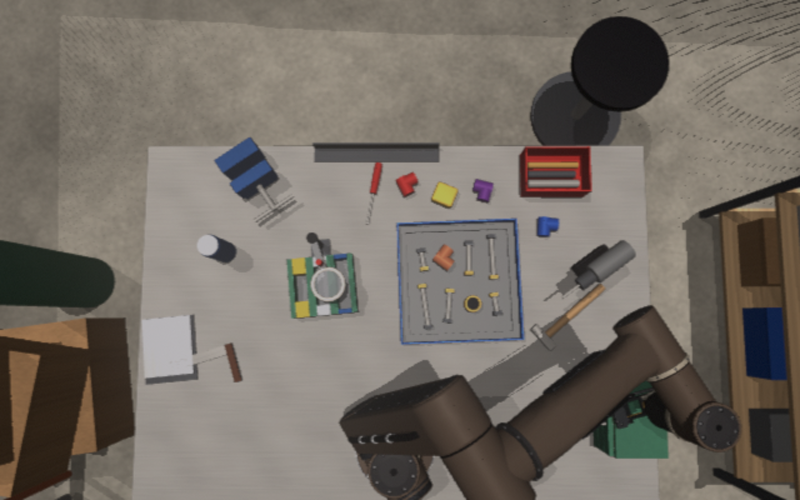

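View pics/side0b.png

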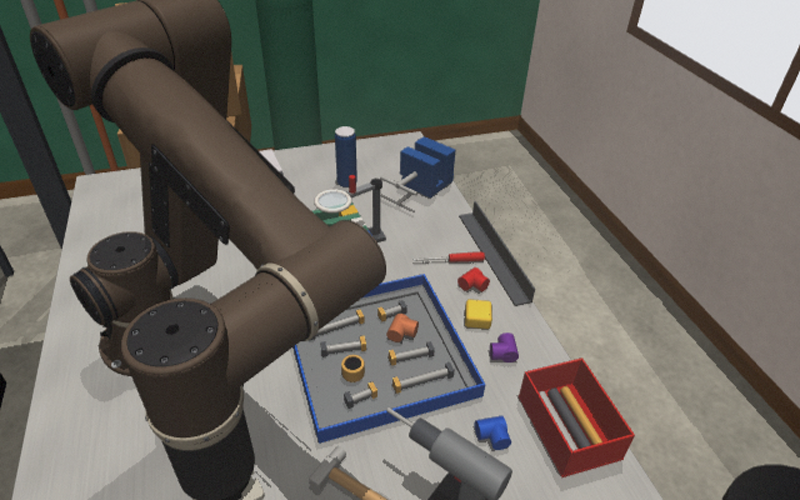

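The top picture shows six bolts in the crate (800-wide pixels): S (423,260) and (495,303), M (448,305) and (469,258), L (426,306) and (492,257). The copper elbow is at (444,257) and the coupling at (472,303). Look-alikes outside the crate are a red elbow (407,184), purple (483,189) and blue (547,226). The sorter is at about (322,285), the lens at (328,284) and the red grip at (319,262).

```bash
python3 - <<'E'
from h import *
im=cv2.imread('pics/top0.png')
cv2.imwrite('pics/c1.png',cv2.resize(im[165:285,220:430],None,fx=3.8,fy=3.8,interpolation=cv2.INTER_CUBIC))
E
```

```text
(no output)
```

View pics/c1.png

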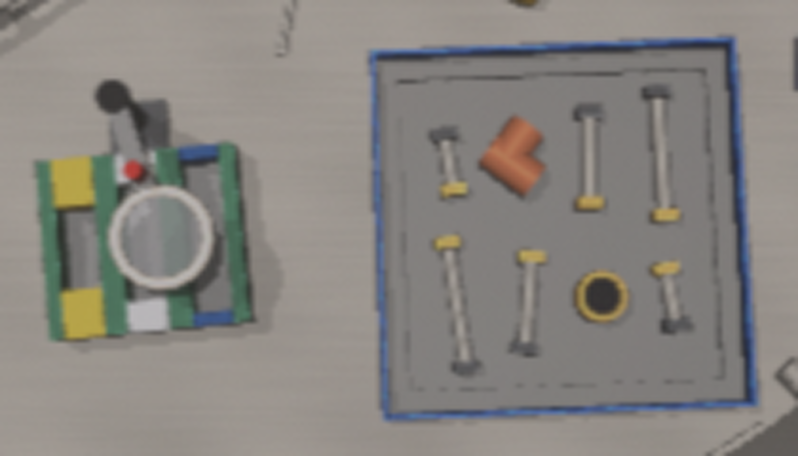

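The crop shows all six bolts, the block corners, the grip (133,171) and the lens (161,237), in crop pixels of 3.8 px each.

```bash
cat >> h.py <<'E'
def crop(u,v): return 220+u/3.8,165+v/3.8
E
python3 - <<'E'
from h import *
b={'S1':((443,135),(454,189)),'S2':((676,325),(667,268)),'M1':((589,111),(590,203)),'M2':((524,348),(532,256)),'L1':((656,93),(665,215)),'L2':((465,367),(447,242))}
for k,(h,n) in b.items():
    H=ray('top',*crop(*h),27);N=ray('top',*crop(*n),27);d=N-H
    print(k,H,N,'mid',(H+N)[:2]/2,'len+12',np.hypot(*d[:2]).round(1)+12,'ang',np.arctan2(d[1],d[0]).round(3))
for nm,p,z in[('crTL',(371,53),45),('crTR',(735,40),45),('crBR',(755,402),45),('crBL',(386,418),45),('bTL',(37,162),66),('bTR',(236,144),66),('bBR',(254,321),66),('bBL',(53,340),66),('grip',(133,171),237),('lens',(161,237),190),('posttop',(113,96),175),('Sc',(79,246),66),('Mwhite',(146,315),66),('Lb1',(198,152),66),('Lb2',(214,319),66),('elb',(514,158),30),('coup',(602,296),36)]:
    print(nm,ray('top',*crop(*p),z))
for k,p,z in[('spray',(200,240),190),('vise',(265,190),0),('vise2',(290,215),100),('screwdr',(370,222),5),('screwtop',(378,165),10),('hammer',(540,335),20)]: print(k,ray('top',p[0]*.8,p[1]*.8,z))
E
```

```text
S1 [607.5 -81.4  27. ] [551.9 -92.5  27. ] mid [579.7  -86.95] len+12 68.7 ang -2.945
S2 [ 413.9 -317.    27. ] [ 471.6 -308.8   27. ] mid [ 442.75 -312.9 ] len+12 70.3 ang 0.141
M1 [ 632.4 -231.4   27. ] [ 537.7 -231.3   27. ] mid [ 585.05 -231.35] len+12 106.7 ang 3.141
M2 [ 390.6 -162.8   27. ] [ 483.6 -171.7   27. ] mid [ 437.1  -167.25] len+12 105.4 ang -0.095
L1 [ 651.1 -300.5   27. ] [ 525.5 -307.7   27. ] mid [ 588.3 -304.1] len+12 137.8 ang -3.084
L2 [ 371.4 -103.    27. ] [497.8 -85.2  27. ] mid [434.6 -94.1] len+12 139.6 ang 0.14
crTL [689.7  -7.6  45. ]
crTR [ 703.3 -379.3   45. ]
crBR [ 337.4 -391.8   45. ]
crBL [321.  -23.2  45. ]
bTL [575.6 327.5  66. ]
bTR [593.9 127.7  66. ]
bBR [417.1 108.1  66. ]
bBL [398.  307.7  66. ]
grip [551.1 207.2 237. ]
lens [493.7 186.6 190. ]
posttop [628.1 235.9 175. ]
Sc [491.4 283.6  66. ]
Mwhite [422.9 215.6  66. ]
Lb1 [585.8 165.8  66. ]
Lb2 [419.  147.9  66. ]
elb [ 583.5 -153.9   30. ]
coup [ 442.9 -241.4   36. ]
spray [619.7 554.5 190. ]
vise [805.7 416.1   0. ]
vise2 [707.5 315.4 100. ]
screwdr [701.3  78.6   5. ]
screwtop [885.   53.9  10. ]
hammer [ 347.2 -448.1   20. ]
```

Emit:
{"api": "step_arm", "payload": {
  "targets": [
    [0,0.9,1,0.2,0,0,0.6],
    [0,0.9,1,0.2,0,0,0],
    [0,0.9,1,0.2,0,0,0],
    [0,0.9,1,0.2,0,0,0],
    [0,0.9,1,0.2,0,0,0]
  ]
}}

```text
time: 0.6
eef_pos: [271.6, -549.2, 246.3]
eef_rot: [0.518, -3.098, -0.001]
ft_force: [-0.1, 0.2, 0.4]
opening: 1.003
finger_force: 0.0
```

Emit:
{"api": "step_arm", "payload": {
  "targets": [
    [0,0.9,1,0.2,0,0,0],
    [0,0.9,1,0.2,0,0,0],
    [0,0.9,1,0.2,0,0,0],
    [0,0.9,1,0.2,0,0,0],
    [0,0.9,1,0.2,0,0,0]
  ]
}}

```text
time: 1.1
eef_pos: [361.7, -449.1, 266.4]
eef_rot: [0.519, -3.098, -0.001]
ft_force: [0.4, -0.3, -0.6]
opening: 0.999
finger_force: 0.0
```

Emit:
{"api": "step_arm", "payload": {
  "targets": [
    [0,0.9,1,0.2,0,0,0],
    [0,0.9,1,0.2,0,0,0],
    [0,0.9,1,0.2,0,0,0],
    [0,0.9,1,0.2,0,0,0],
    [0,0.9,1,0.2,0,0,0]
  ]
}}

```text
time: 1.6
eef_pos: [451.6, -349.1, 286.4]
eef_rot: [0.519, -3.098, -0.001]
ft_force: [-0.2, -0.8, 0.4]
opening: 1.001
finger_force: 0.0
```

Emit:
{"api": "step_arm", "payload": {
  "targets": [
    [0,0.9,1,0.2,0,0,0],
    [0,0.9,1,0.2,0,0,0],
    [0,0.9,1,0.2,0,0,0],
    [0,0.9,1,0.2,0,0,0],
    [0,0.9,1,0.2,0,0,0]
  ]
}}

```text
time: 2.1
eef_pos: [541.6, -249.2, 306.4]
eef_rot: [0.519, -3.098, -0.001]
ft_force: [1.3, -0.3, -0.2]
opening: 1.002
finger_force: 0.0
```

Emit:
{"api": "step_arm", "payload": {
  "targets": [
    [0,0,1,0.1,0,0,0],
    [0,0,1,0.1,0,0,0],
    [0,0,1,0.1,0,0,0],
    [0,0,1,0,0,0,0],
    [0,0,1,0,0,0,0]
  ]
}}

```text
time: 2.6
eef_pos: [540.9, -149.3, 312.2]
eef_rot: [0.519, -3.098, -0.0]
ft_force: [0.0, -0.0, 0.8]
opening: 1.001
finger_force: 0.0
```

Emit:
{"api": "step_arm", "payload": {
  "targets": [
    [0,0,1,0,0,0,0],
    [0,0,1,0,0,0,0],
    [0,0,1,0,0,0,0],
    [0,0,1,0,0,0,0],
    [0,0,1,0,0,0,0]
  ]
}}

```text
time: 3.1
eef_pos: [540.9, -49.4, 312.2]
eef_rot: [0.519, -3.098, -0.0]
ft_force: [-0.5, -1.1, 0.4]
opening: 1.0
finger_force: 0.0
```

Emit:
{"api": "step_arm", "payload": {
  "targets": [
    [0,0,1,0,0,0,0],
    [0,0,1,0,0,0,0],
    [0,0,1,0,0,0,0],
    [0,0,1,0,0,0,0],
    [0,0,1,0,0,0,0]
  ]
}}

```text
time: 3.6
eef_pos: [540.9, 50.6, 312.2]
eef_rot: [0.519, -3.098, -0.0]
ft_force: [0.5, 0.1, 0.4]
opening: 1.0
finger_force: 0.0
```

Emit:
{"api": "step_arm", "payload": {
  "targets": [
    [0,0.2,1,0,0,0,0],
    [0,0.2,1,0,0,0,0],
    [0,0,1,0,0,0,0],
    [0,0,1,0,0,0,0],
    [0,0,1,0,0,0,0]
  ]
}}

```text
time: 4.1
eef_pos: [548.9, 150.6, 312.1]
eef_rot: [0.519, -3.098, 0.0]
ft_force: [-0.0, 0.6, 0.4]
opening: 0.997
finger_force: 0.0
```

Emit:
{"api": "step_arm", "payload": {
  "targets": [
    [0,0,1,0,0,0,0],
    [0,0,1,0,0,0,0],
    [0,0,0.8,0,0,0,0],
    [0,0,0,0,0,0,0],
    [0,0,0,0,0,0,0]
  ]
}}

```text
time: 4.6
eef_pos: [549.1, 206.1, 312.3]
eef_rot: [0.52, -3.098, 0.001]
ft_force: [0.3, -0.4, -0.1]
opening: 1.004
finger_force: 0.0
```

```bash
python3 - <<'E'
from h import *
print(np.array(proj('side',[551,207,219]))*1.25, np.array(proj('side',[494,187,188]))*1.25,np.array(proj('side',[627,233,175]))*1.25)
im=snap('side','s1.png'); u,v=map(int,proj('side',[551,207,219]))
cv2.imwrite('pics/s1c.png',cv2.resize(im[max(v-70,0):v+70,u-90:u+90,::-1],None,fx=4,fy=4,interpolation=cv2.INTER_CUBIC)); print(u,v)
E
```

```text
[351.66301558 182.09424298] [332.67648602 199.10515731] [376.76641917 186.34059031]
281 145
```

View pics/s1c.png

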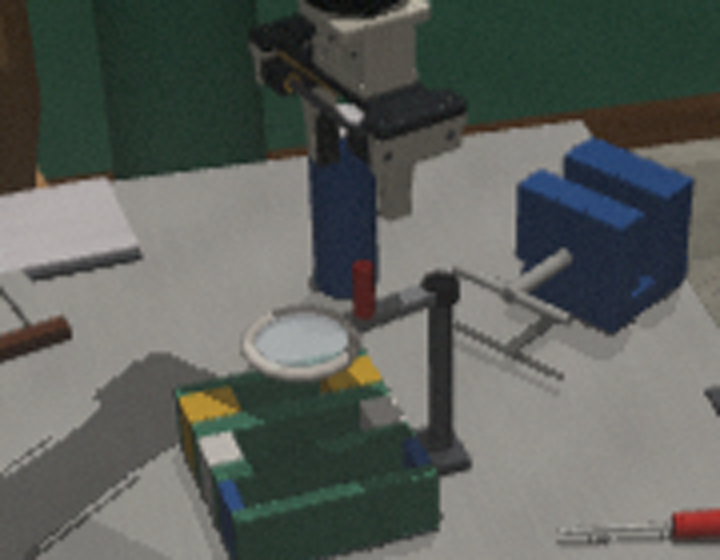

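The crop shows the open gripper straddling the red grip, which is at crop (362,290). It matches the predicted pixel, so I descend and close on it.

Emit:
{"api": "step_arm", "payload": {
  "targets": [
    [0,0.1,0,-1,0,0,0],
    [0,0,0,-1,0,0,0],
    [0,0,0,-1,0,0,0],
    [0,0,0,-1,0,0,0],
    [0,0,0,-1,0,0,0]
  ],
  "grip_force": 12
}}

```text
time: 5.15
eef_pos: [551.3, 205.0, 212.1]
eef_rot: [-0.517, 3.098, 0.0]
ft_force: [0.5, -0.6, 0.1]
opening: 0.996
finger_force: 0.0
```

Emit:
{"api": "step_arm", "payload": {
  "targets": [
    [1,0,0,-0.2,0,0,0],
    [1,0,0,0,0,0,0],
    [1,0,0,0,0,0,0],
    [1,0,0,0,0,0,0],
    [1,0,0,0,0,0,0]
  ]
}}

```text
time: 5.65
eef_pos: [551.5, 206.0, 209.5]
eef_rot: [-0.519, 3.097, 0.001]
ft_force: [0.9, -0.9, 0.6]
opening: 0.607
finger_force: 0.0
```

Emit:
{"api": "step_arm", "payload": {
  "targets": [
    [1,0,0,0,0,0,0],
    [1,0,0,0,0,0,0],
    [1,0,0,0,0,0,0]
  ]
}}

```text
time: 5.95
eef_pos: [551.2, 205.8, 208.7]
eef_rot: [-0.519, 3.098, 0.0]
ft_force: [0.3, -0.0, 0.5]
opening: 0.331
finger_force: 0.0
```

```bash
python3 - <<'E'
import numpy as np
h=np.array([625.5,233.]); r=78
for a0 in[.31]:
  p=h+r*np.array([np.cos(np.pi+a0),np.sin(np.pi+a0)]);print(p)
  for i in range(1,17):
    a=a0+.1*i; q=h+r*np.array([np.cos(np.pi+a),np.sin(np.pi+a)]); print(round(a,2),((q-p)/20).round(2).tolist()); p=q
E
```

```text
[551.21798155 209.20542636]
0.41 [0.14, -0.36]
0.51 [0.17, -0.35]
0.61 [0.21, -0.33]
0.71 [0.24, -0.31]
0.81 [0.27, -0.28]
0.91 [0.3, -0.25]
1.01 [0.32, -0.22]
1.11 [0.34, -0.19]
1.21 [0.36, -0.16]
1.31 [0.37, -0.12]
1.41 [0.38, -0.08]
1.51 [0.39, -0.04]
1.61 [0.39, -0.0]
1.71 [0.39, 0.03]
1.81 [0.38, 0.07]
1.91 [0.37, 0.11]
```

Emit:
{"api": "step_arm", "payload": {
  "targets": [
    [1,0,0,0,0,0,0],
    [1,0,0,0,0,0,0],
    [1,0,0,0,0,0,0],
    [1,0,0,0,0,0,0]
  ]
}}

```text
time: 6.35
eef_pos: [550.9, 206.2, 208.6]
eef_rot: [0.519, -3.098, -0.001]
ft_force: [-4.5, 3.9, 2.0]
opening: 0.203
finger_force: 12.0
```

Emit:
{"api": "step_arm", "payload": {
  "targets": [
    [1,0.14,-0.36,0,0,0,1],
    [1,0.17,-0.35,0,0,0,1],
    [1,0.21,-0.33,0,0,0,1],
    [1,0.24,-0.31,0,0,0,1]
  ]
}}

```text
time: 6.75
eef_pos: [567.8, 180.2, 208.6]
eef_rot: [-1.129, 2.928, 0.002]
ft_force: [3.2, 9.0, -4.4]
opening: 0.202
finger_force: 12.0
```

Smooth. Continuing the arc.

Emit:
{"api": "step_arm", "payload": {
  "targets": [
    [1,0.27,-0.28,0,0,0,1],
    [1,0.3,-0.25,0,0,0,1],
    [1,0.32,-0.22,0,0,0,1],
    [1,0.34,-0.19,0,0,0,1],
    [1,0.36,-0.16,0,0,0,1]
  ]
}}

```text
time: 7.25
eef_pos: [599.9, 159.9, 208.6]
eef_rot: [-1.818, 2.555, 0.003]
ft_force: [1.2, 15.1, -3.0]
opening: 0.202
finger_force: 12.0
```

Emit:
{"api": "step_arm", "payload": {
  "targets": [
    [1,0.37,-0.12,0,0,0,1],
    [1,0.38,-0.08,0,0,0,1],
    [1,0.39,-0.04,0,0,0,1],
    [1,0.39,0,0,0,0,1],
    [1,0.39,0.03,0,0,0,1]
  ]
}}

```text
time: 7.75
eef_pos: [636.9, 156.5, 208.5]
eef_rot: [-2.395, 2.026, 0.004]
ft_force: [-6.8, 18.3, 4.1]
opening: 0.209
finger_force: 12.0
```

Emit:
{"api": "step_arm", "payload": {
  "targets": [
    [1,0.38,0.07,0,0,0,1],
    [1,0.37,0.11,0,0,0,1],
    [1,0,0,0,0,0,0],
    [1,0,0,0,0,0,0]
  ]
}}

```text
time: 8.15
eef_pos: [652.1, 160.1, 208.5]
eef_rot: [-2.582, 1.781, 0.002]
ft_force: [-2.4, 15.0, 0.2]
opening: 0.206
finger_force: 12.0
```

Emit:
{"api": "step_arm", "payload": {
  "targets": [
    [0.6,0,0,0,0,0,0],
    [0.6,0,0,0,0,0,0],
    [0.6,0,0,0,0,0,0],
    [0.6,0,0,0.5,0,0,0],
    [0.6,0,0,1,0,0,0]
  ]
}}

```text
time: 8.65
eef_pos: [650.9, 155.3, 237.7]
eef_rot: [2.581, -1.786, -0.002]
ft_force: [-0.1, -0.5, 0.9]
opening: 0.4
finger_force: 0.0
```

Emit:
{"api": "step_arm", "payload": {
  "targets": [
    [0.6,0,0,1,0,0,0],
    [0.6,-0.6,-0.7,0,0,0,-1],
    [0.6,-0.6,-0.7,0,0,0,-1],
    [0.6,-0.6,-0.7,0,0,0,-1],
    [0.6,-0.6,-0.7,0,0,0,-1]
  ]
}}

```text
time: 9.15
eef_pos: [603.3, 99.2, 259.5]
eef_rot: [-2.172, 2.269, -0.001]
ft_force: [0.5, 0.9, 0.3]
opening: 0.399
finger_force: 0.0
```

Emit:
{"api": "step_arm", "payload": {
  "targets": [
    [0.6,-0.6,-0.7,0,0,0,-1],
    [0.6,-0.6,-0.7,0,0,0,-1],
    [0.6,-0.6,-0.7,0,0,0,-1],
    [0.6,-0.6,-0.7,0,0,0,-1],
    [0.6,-0.6,-0.7,0,0,0,-1]
  ]
}}

```text
time: 9.65
eef_pos: [543.2, 29.2, 259.5]
eef_rot: [-1.543, 2.736, -0.001]
ft_force: [0.4, 0.8, -0.3]
opening: 0.401
finger_force: 0.0
```

Emit:
{"api": "step_arm", "payload": {
  "targets": [
    [0.6,-0.6,-0.7,-0.5,0,0,-1],
    [0.6,-0.6,-0.7,-0.5,0,0,-1],
    [0.6,-0.6,-0.7,-0.5,0,0,-1],
    [0.6,-0.6,-0.7,-0.5,0,0,-1],
    [0.6,-0.6,-0.7,-0.5,0,0,-1]
  ]
}}

```text
time: 10.15
eef_pos: [483.2, -40.7, 209.1]
eef_rot: [-0.819, 3.032, -0.001]
ft_force: [-0.7, 0.3, 1.0]
opening: 0.4
finger_force: 0.0
```

Emit:
{"api": "step_arm", "payload": {
  "targets": [
    [0.6,-0.6,-0.7,-0.5,0,0,-1],
    [0.6,-0.6,-0.7,-0.5,0,0,-1],
    [0.6,-0.6,-0.7,-0.5,0,0,-1],
    [0.6,-0.6,-0.7,-0.5,0,0,-0.9],
    [0.6,0,0,0,0,0,0]
  ]
}}

```text
time: 10.65
eef_pos: [433.6, -97.2, 168.2]
eef_rot: [0.216, -3.133, 0.0]
ft_force: [0.7, 0.2, -0.0]
opening: 0.399
finger_force: 0.0
```

```bash
python3 - <<'E'
from h import *
im=snap('top','t2.png'); 
cv2.imwrite('pics/t2c.png',cv2.resize(im[165:285,220:430,::-1],None,fx=3.8,fy=3.8,interpolation=cv2.INTER_CUBIC))
E
```

```text
(no output)
```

View pics/t2c.png

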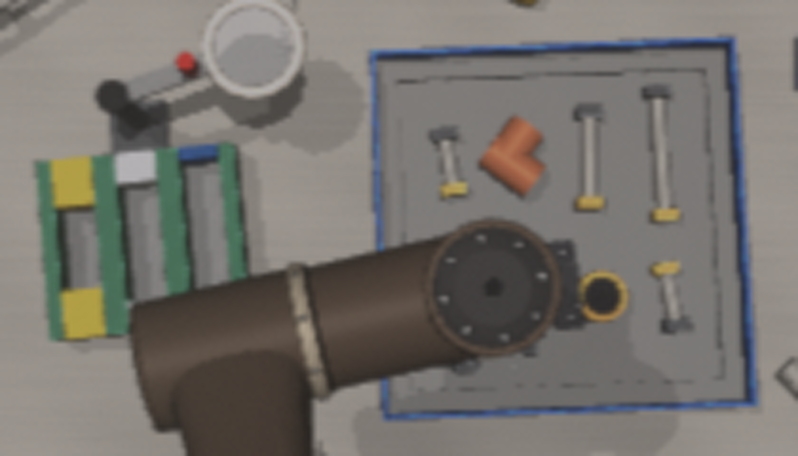

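The lens is clear, at (253,47) with the grip at (185,63). All the bolts are where they were. Descending on L2.

Emit:
{"api": "step_arm", "payload": {
  "targets": [
    [0.6,0.05,0.15,-1,0,0,0],
    [0.6,0,0,-1,0,0,0],
    [0.6,0,0,-1,0,0,0],
    [0.6,0,0,-1,0,0,0],
    [0.6,0,0,-1,0,0,0]
  ],
  "grip_force": 40
}}

```text
time: 11.2
eef_pos: [438.1, -92.4, 68.8]
eef_rot: [-0.226, 3.131, -0.0]
ft_force: [1.3, -0.4, -0.1]
opening: 0.398
finger_force: 0.0
```

Emit:
{"api": "step_arm", "payload": {
  "targets": [
    [0.6,0,0,-1,0,0,0],
    [0.6,0,0,-1,0,0,0],
    [0.6,0,0,-0.8,0,0,0],
    [0.6,0,0,0,0,0,0],
    [1,0,0,0,0,0,0]
  ]
}}

```text
time: 11.7
eef_pos: [437.5, -92.5, 13.1]
eef_rot: [-0.225, 3.133, -0.0]
ft_force: [-0.4, 0.3, 0.2]
opening: 0.358
finger_force: 0.0
```

Emit:
{"api": "step_arm", "payload": {
  "targets": [
    [1,0,0,0,0,0,0],
    [1,0,0,0,0,0,0],
    [1,0,0,0,0,0,0],
    [1,0,0,0,0,0,0],
    [1,0,0,0,0,0,0]
  ]
}}

```text
time: 12.2
eef_pos: [437.5, -92.6, 13.5]
eef_rot: [-0.223, 3.132, 0.0]
ft_force: [-0.9, 0.4, 7.9]
opening: 0.158
finger_force: 40.0
```

Emit:
{"api": "step_arm", "payload": {
  "targets": [
    [1,0,0,0.5,0,0,0],
    [1,0,0,1,0,0,0],
    [1,0,0,1,0,0,0],
    [1,0,0,1,0,0,0],
    [1,0,0,1,0,0,0]
  ]
}}

```text
time: 12.7
eef_pos: [435.9, -92.9, 103.8]
eef_rot: [0.222, -3.133, -0.0]
ft_force: [0.5, -0.0, -2.6]
opening: 0.161
finger_force: 40.0
```

Emit:
{"api": "step_arm", "payload": {
  "targets": [
    [1,0.27,0.95,0,0,0,-0.3],
    [1,0.27,0.95,0,0,0,0],
    [1,0.27,0.95,0,0,0,0],
    [1,0.27,0.95,0,0,0,0],
    [1,0.27,0.95,0,0,0,0]
  ]
}}

```text
time: 13.2
eef_pos: [463.2, 2.8, 103.0]
eef_rot: [0.175, -3.136, -0.0]
ft_force: [0.2, -0.1, -3.3]
opening: 0.159
finger_force: 40.0
```

Emit:
{"api": "step_arm", "payload": {
  "targets": [
    [1,0.27,0.95,0,0,0,0],
    [1,0.27,0.95,0,0,0,0],
    [1,0.27,0.95,0,0,0,0],
    [1,0.27,0.95,0,0,0,0],
    [1,0.27,0.95,0,0,0,0]
  ]
}}

```text
time: 13.7
eef_pos: [490.6, 98.2, 102.9]
eef_rot: [0.175, -3.137, -0.0]
ft_force: [1.1, 0.2, -2.7]
opening: 0.16
finger_force: 40.0
```

Emit:
{"api": "step_arm", "payload": {
  "targets": [
    [1,0.27,0.95,0,0,0,0],
    [1,0.27,0.95,0,0,0,0],
    [1,0.27,0.95,0,0,0,0],
    [1,0,0,-0.5,0,0,0],
    [1,0,0,0,0,0,0]
  ]
}}

```text
time: 14.2
eef_pos: [505.9, 154.5, 91.0]
eef_rot: [0.176, -3.134, 0.002]
ft_force: [-1.0, -0.3, -4.4]
opening: 0.155
finger_force: 40.0
```

```bash
python3 - <<'E'
from h import *
im=snap('side','s3.png'); u,v=map(int,proj('side',[503,154,80])); print(u,v)
cv2.imwrite('pics/s3c.png',cv2.resize(im[v-60:v+60,u-80:u+80,::-1],None,fx=4.5,fy=4.5,interpolation=cv2.INTER_CUBIC))
E
```

```text
272 190
```

View pics/s3c.png

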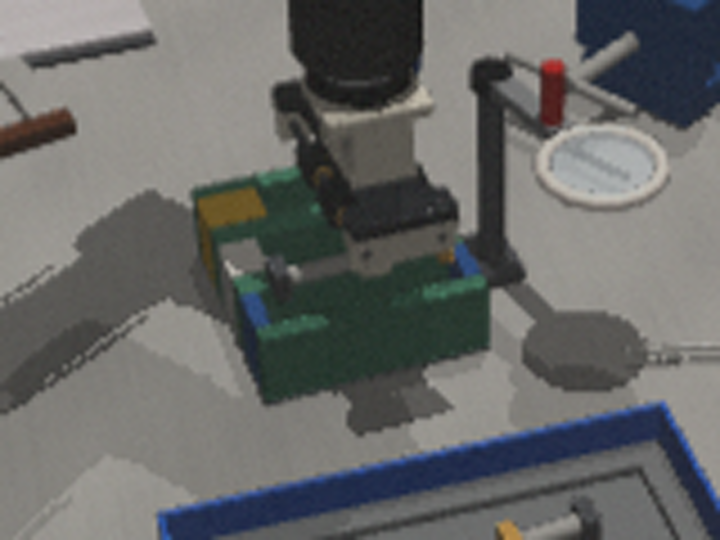

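The bolt hangs aligned over slot L, its head at crop (282,280). I check that pixel against the prediction.

```bash
python3 - <<'E'
from h import *
for p in([439.4,147,96],[503+64*.994,154+7,96],[439.4,147,104]): u,v=proj('side',p); print((u-192)*4.5,(v-130)*4.5)
# slot L blue end block inner edge near corner etc
for p in([503.2-77*.994,154.1-8.5,66],[503.2+77*.994,154.1+8.5,66]): u,v=proj('side',p); print('slot end',(u-192)*4.5,(v-130)*4.5)
E
```

```text
278.4299508875189 274.57888185355137
440.54275030646625 235.50151032727246
277.7274280968615 266.1992467101945
slot end 264.54535940766095 309.5758828980852
slot end 457.20563937456564 262.0745130476224
```

Emit:
{"api": "step_arm", "payload": {
  "targets": [
    [1,0,0,-0.5,0,0,0],
    [1,0,0,-0.5,0,0,0],
    [1,0,0,-0.05,0,0,0],
    [1,0,0,0,0,0,0]
  ]
}}

```text
time: 14.65
eef_pos: [506.5, 153.7, 71.1]
eef_rot: [0.175, -3.136, 0.001]
ft_force: [-0.0, 0.5, -2.7]
opening: 0.152
finger_force: 40.0
```

Emit:
{"api": "step_arm", "payload": {
  "targets": [
    [0.6,0,0,0,0,0,0],
    [0.6,0,0,0,0,0,0],
    [0.6,0,0,0,0,0,0],
    [0.6,0,0,0,0,0,0],
    [0.6,0,0,1,0,0,0]
  ]
}}

```text
time: 15.15
eef_pos: [505.4, 153.4, 89.9]
eef_rot: [0.174, -3.133, 0.003]
ft_force: [0.5, -0.4, 0.4]
opening: 0.397
finger_force: 0.0
```

Emit:
{"api": "step_arm", "payload": {
  "targets": [
    [0.6,0,0,1,0,0,0],
    [0.6,0,-1,0.5,0,0,0],
    [0.6,0,-1,0,0,0,0],
    [0.6,0,-1,0,0,0,0],
    [0.6,0,-1,0,0,0,0]
  ]
}}

```text
time: 15.65
eef_pos: [506.9, 73.6, 122.0]
eef_rot: [-0.176, 3.136, 0.001]
ft_force: [0.5, -0.5, -0.7]
opening: 0.4
finger_force: 0.0
```

Emit:
{"api": "step_arm", "payload": {
  "targets": [
    [0.6,0,-1,0,0,0,0],
    [0.6,0,-1,0,0,0,0],
    [0.6,0,-1,0,0,0,0],
    [0.6,0,-1,0,0,0,0],
    [0.6,0,-1,0,0,0,0]
  ]
}}

```text
time: 16.15
eef_pos: [506.8, -26.6, 121.9]
eef_rot: [-0.176, 3.136, 0.0]
ft_force: [-0.2, 0.2, 0.2]
opening: 0.404
finger_force: 0.0
```

Emit:
{"api": "step_arm", "payload": {
  "targets": [
    [0.6,0,-1,0,0,0,0],
    [0.6,0,-1,0,0,0,0],
    [0.6,0,-1,0,0,0,0],
    [0.6,0,-1,0,0,0,0],
    [0.6,0,-1,0,0,0,0]
  ]
}}

```text
time: 16.65
eef_pos: [506.9, -126.6, 121.8]
eef_rot: [-0.176, 3.136, 0.0]
ft_force: [0.5, -0.1, 0.4]
opening: 0.403
finger_force: 0.0
```

```bash
python3 - <<'E'
from h import *
im=snap('side','s4.png'); im2=snap('top','t4.png'); print(bot.state()['eef_pos'])
a=cv2.resize(im[110:340,180:420],None,fx=1.65,fy=2.4*.6875,interpolation=cv2.INTER_CUBIC)
b=cv2.resize(im2[165:285,220:430],(400,229),interpolation=cv2.INTER_CUBIC)
b=cv2.copyMakeBorder(b,0,a.shape[0]-229,0,0,cv2.BORDER_CONSTANT)
cv2.imwrite('pics/x4.png',np.hstack([a,b])[:,:,::-1])
E
```

```text
[ 506.67321547 -127.40069304  121.65932896]
```

View pics/x4.png

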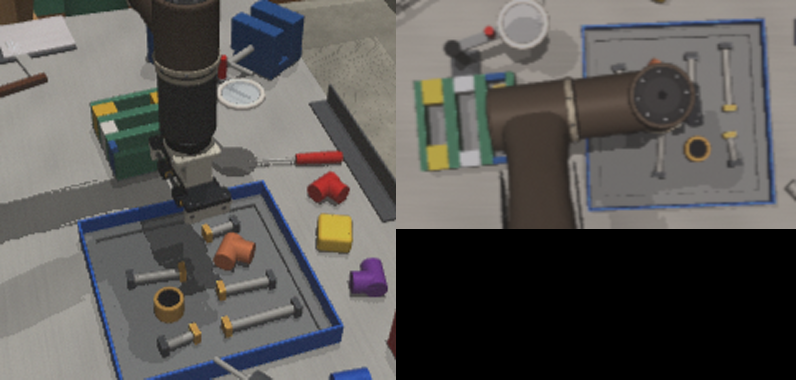

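L2 is in its slot: none of it protrudes and it is gone from the crate. The rest are unchanged. Next is L1.

Emit:
{"api": "step_arm", "payload": {
  "targets": [
    [0.6,0.45,-0.98,0,0,0,-0.5],
    [0.6,0.45,-0.98,0,0,0,0],
    [0.6,0.45,-0.98,0,0,0,0],
    [0.6,0.45,-0.98,0,0,0,0],
    [0.6,0.45,-0.98,0,0,0,0]
  ]
}}

```text
time: 17.25
eef_pos: [552.3, -224.1, 121.7]
eef_rot: [-0.098, 3.14, 0.0]
ft_force: [0.2, 1.0, -0.6]
opening: 0.399
finger_force: 0.0
```

Emit:
{"api": "step_arm", "payload": {
  "targets": [
    [0.6,0.45,-0.98,0,0,0,0],
    [0.6,0.45,-0.98,0,0,0,0],
    [0.6,0.45,-0.98,0,0,0,0],
    [0.6,0.48,-1,0,0,0,0],
    [0.6,0,0,-1,0,0,0]
  ]
}}

```text
time: 17.75
eef_pos: [591.4, -304.8, 103.8]
eef_rot: [-0.096, 3.135, -0.004]
ft_force: [-1.0, 0.5, -0.2]
opening: 0.401
finger_force: 0.0
```

Emit:
{"api": "step_arm", "payload": {
  "targets": [
    [0.6,0,0,-1,0,0,0],
    [0.6,0,0,-1,0,0,0],
    [0.6,0,0,-1,0,0,0],
    [0.6,0,0,-1,0,0,0],
    [0.6,0,0,-0.45,0,0,0]
  ]
}}

```text
time: 18.25
eef_pos: [587.6, -301.7, 10.7]
eef_rot: [0.097, -3.138, -0.001]
ft_force: [0.1, 0.6, 0.1]
opening: 0.4
finger_force: 0.0
```

Emit:
{"api": "step_arm", "payload": {
  "targets": [
    [0.6,0,0,0,0,0,0],
    [1,0,0,0,0,0,0],
    [1,0,0,0,0,0,0],
    [1,0,0,0,0,0,0],
    [1,0,0,0,0,0,0]
  ]
}}

```text
time: 18.75
eef_pos: [589.1, -302.9, 13.7]
eef_rot: [-0.097, 3.138, -0.001]
ft_force: [0.1, 0.0, 3.6]
opening: 0.157
finger_force: 40.0
```

Emit:
{"api": "step_arm", "payload": {
  "targets": [
    [1,0,0,0,0,0,0],
    [1,0,0,0.5,0,0,0],
    [1,0,0,1,0,0,0],
    [1,0,0,1,0,0,0],
    [1,0,0,1,0,0,0]
  ]
}}

```text
time: 19.25
eef_pos: [587.7, -302.4, 83.1]
eef_rot: [0.097, -3.139, -0.001]
ft_force: [-0.1, -0.6, -2.9]
opening: 0.154
finger_force: 40.0
```

Emit:
{"api": "step_arm", "payload": {
  "targets": [
    [1,-0.18,1,1,0,0,0.5],
    [1,-0.18,1,0,0,0,0],
    [1,-0.18,1,0,0,0,0],
    [1,-0.18,1,0,0,0,0],
    [1,-0.18,1,0,0,0,0]
  ]
}}

```text
time: 19.75
eef_pos: [569.6, -201.7, 102.6]
eef_rot: [0.175, -3.136, -0.001]
ft_force: [-0.2, 0.2, -2.3]
opening: 0.16
finger_force: 40.0
```

Emit:
{"api": "step_arm", "payload": {
  "targets": [
    [1,-0.18,1,0,0,0,0],
    [1,-0.18,1,0,0,0,0],
    [1,-0.18,1,0,0,0,0],
    [1,-0.18,1,0,0,0,0],
    [1,-0.18,1,0,0,0,0]
  ]
}}

```text
time: 20.25
eef_pos: [551.6, -101.8, 102.7]
eef_rot: [0.175, -3.136, -0.0]
ft_force: [1.1, 0.2, -1.8]
opening: 0.16
finger_force: 40.0
```

Emit:
{"api": "step_arm", "payload": {
  "targets": [
    [1,-0.18,1,0,0,0,0],
    [1,-0.18,1,0,0,0,0],
    [1,-0.18,1,0,0,0,0],
    [1,-0.18,1,0,0,0,0],
    [1,-0.18,1,0,0,0,0]
  ]
}}

```text
time: 20.75
eef_pos: [533.7, -1.9, 102.7]
eef_rot: [0.175, -3.136, -0.0]
ft_force: [-0.1, 0.4, -2.3]
opening: 0.155
finger_force: 40.0
```

Emit:
{"api": "step_arm", "payload": {
  "targets": [
    [1,-0.18,1,0,0,0,0],
    [1,-0.18,1,0,0,0,0],
    [1,-0.18,1,0,0,0,0],
    [1,-0.18,1,0,0,0,0],
    [1,-0.18,1,0,0,0,0]
  ]
}}

```text
time: 21.25
eef_pos: [515.6, 98.0, 102.7]
eef_rot: [0.175, -3.136, 0.0]
ft_force: [0.2, -0.3, -2.5]
opening: 0.16
finger_force: 40.0
```

Emit:
{"api": "step_arm", "payload": {
  "targets": [
    [1,-0.2,1,0,0,0,0],
    [1,-0.2,1,0,0,0,0],
    [1,-0.2,0.8,0,0,0,0],
    [1,0,0,0,0,0,0],
    [1,0,0,0,0,0,0]
  ]
}}

```text
time: 21.75
eef_pos: [503.9, 153.4, 102.6]
eef_rot: [0.177, -3.136, 0.0]
ft_force: [-0.4, -0.2, -3.1]
opening: 0.157
finger_force: 40.0
```

Emit:
{"api": "step_arm", "payload": {
  "targets": [
    [1,0,0,-0.8,0,0,0],
    [1,0,0,-0.8,0,0,0],
    [1,0,0,0,0,0,0],
    [0.6,0,0,0,0,0,0],
    [0.6,0,0,0,0,0,0]
  ]
}}

```text
time: 22.25
eef_pos: [505.1, 153.3, 71.6]
eef_rot: [-0.175, 3.135, 0.001]
ft_force: [0.6, 0.0, -0.0]
opening: 0.282
finger_force: 0.0
```

Emit:
{"api": "step_arm", "payload": {
  "targets": [
    [0.6,0,0,0,0,0,0],
    [0.6,0,0,0,0,0,0],
    [0.6,0,0,1,0,0,0],
    [0.6,0,0,1,0,0,0],
    [0.6,0,0,0.5,0,0,0]
  ]
}}

```text
time: 22.75
eef_pos: [505.2, 153.8, 122.5]
eef_rot: [-0.176, 3.134, 0.002]
ft_force: [-0.1, 0.1, -0.4]
opening: 0.402
finger_force: 0.0
```

Emit:
{"api": "step_arm", "payload": {
  "targets": [
    [0.6,-0.21,-1,0,0,0,-1],
    [0.6,-0.21,-1,0,0,0,-1],
    [0.6,-0.21,-1,0,0,0,0],
    [0.6,-0.21,-1,0,0,0,0],
    [0.6,-0.21,-1,0,0,0,0]
  ]
}}

```text
time: 23.25
eef_pos: [483.1, 52.7, 120.6]
eef_rot: [0.138, 3.138, 0.0]
ft_force: [0.9, -0.1, -0.9]
opening: 0.401
finger_force: 0.0
```

Emit:
{"api": "step_arm", "payload": {
  "targets": [
    [0.6,-0.21,-1,0,0,0,0],
    [0.6,-0.21,-1,0,0,0,0],
    [0.6,-0.21,-1,0,0,0,0],
    [0.6,-0.21,-1,0,0,0,0],
    [0.6,-0.21,-1,0,0,0,0]
  ]
}}

```text
time: 23.75
eef_pos: [462.1, -47.4, 120.6]
eef_rot: [0.138, 3.138, 0.0]
ft_force: [0.8, -0.4, -0.6]
opening: 0.404
finger_force: 0.0
```

Emit:
{"api": "step_arm", "payload": {
  "targets": [
    [0.6,-0.21,-1,0,0,0,0],
    [0.6,-0.21,-1,0,0,0,0],
    [0.6,-0.21,-1,0,0,0,0],
    [0.6,-0.21,-1,0,0,0,0],
    [0.6,-0.21,-1,0,0,0,0]
  ]
}}

```text
time: 24.25
eef_pos: [441.1, -147.3, 120.6]
eef_rot: [0.138, 3.138, 0.0]
ft_force: [0.3, -0.3, -0.2]
opening: 0.401
finger_force: 0.0
```

Emit:
{"api": "step_arm", "payload": {
  "targets": [
    [0.6,-0.2,-1,0,0,0,0],
    [0.6,0,0,0,0,0,0]
  ]
}}

```text
time: 24.45
eef_pos: [436.7, -168.0, 120.4]
eef_rot: [-0.141, -3.138, 0.0]
ft_force: [0.0, -0.5, -0.4]
opening: 0.395
finger_force: 0.0
```

```bash
python3 - <<'E'
from h import *
im=snap('side','s5.png'); im2=snap('top','t5.png'); print(bot.state()['eef_pos'])
a=cv2.resize(im[110:340,180:420],(400,383),interpolation=cv2.INTER_CUBIC)
b=cv2.resize(im2[165:285,220:430],(400,229),interpolation=cv2.INTER_CUBIC)
b=cv2.copyMakeBorder(b,0,383-229,0,0,cv2.BORDER_CONSTANT)
cv2.imwrite('pics/x5.png',np.hstack([a,b])[:,:,::-1])
E
```

```text
[ 437.24308596 -166.85242249  120.53845437]
```

View pics/x5.png

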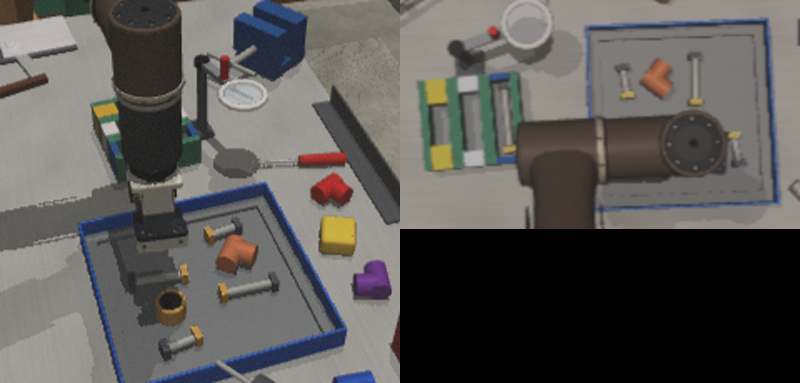

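Both long bolts are in slot L, the upper one visible at (508,120). M2 lies under the gripper, so I pick it.

Emit:
{"api": "step_arm", "payload": {
  "targets": [
    [0.6,0,0,-1,0,0,0],
    [0.6,0,0,-1,0,0,0],
    [0.6,0,0,-1,0,0,0],
    [0.6,0,0,-1,0,0,0],
    [0.6,0,0,-1,0,0,0]
  ]
}}

```text
time: 25.05
eef_pos: [437.8, -165.9, 20.0]
eef_rot: [0.137, 3.138, 0.0]
ft_force: [-0.4, -0.0, 0.7]
opening: 0.404
finger_force: 0.0
```

Emit:
{"api": "step_arm", "payload": {
  "targets": [
    [0.6,0,0,-0.4,0,0,0],
    [0.6,0,0,0,0,0,0],
    [1,0,0,0,0,0,0],
    [1,0,0,0,0,0,0],
    [1,0,0,0,0,0,0]
  ]
}}

```text
time: 25.55
eef_pos: [438.0, -166.6, 13.4]
eef_rot: [0.138, 3.137, 0.0]
ft_force: [0.8, -0.5, -0.1]
opening: 0.191
finger_force: 0.0
```

Emit:
{"api": "step_arm", "payload": {
  "targets": [
    [1,0,0,0,0,0,0],
    [1,0,0,0,0,0,0]
  ]
}}

```text
time: 25.75
eef_pos: [438.0, -166.5, 13.3]
eef_rot: [0.138, 3.137, 0.0]
ft_force: [-0.6, 2.7, 6.2]
opening: 0.154
finger_force: 40.0
```

Emit:
{"api": "step_arm", "payload": {
  "targets": [
    [1,0,0,0.5,0,0,0],
    [1,0,0,1,0,0,0],
    [1,0,0,1,0,0,0],
    [1,0,0,1,0,0,0],
    [1,0,0,1,0,0,0]
  ]
}}

```text
time: 26.25
eef_pos: [436.8, -166.7, 103.8]
eef_rot: [-0.139, -3.138, -0.0]
ft_force: [0.1, 0.6, -1.9]
opening: 0.158
finger_force: 40.0
```

Emit:
{"api": "step_arm", "payload": {
  "targets": [
    [1,0.15,0.96,0,0,0,1],
    [1,0.15,0.96,0,0,0,1],
    [1,0.15,0.96,0,0,0,0],
    [1,0.15,0.96,0,0,0,0],
    [1,0.15,0.96,0,0,0,0]
  ]
}}

```text
time: 26.75
eef_pos: [452.0, -70.0, 103.0]
eef_rot: [0.175, -3.137, -0.0]
ft_force: [0.8, 0.2, -2.9]
opening: 0.159
finger_force: 40.0
```

Emit:
{"api": "step_arm", "payload": {
  "targets": [
    [1,0.15,0.96,0,0,0,0],
    [1,0.15,0.96,0,0,0,0],
    [1,0.15,0.96,0,0,0,0],
    [1,0.15,0.96,0,0,0,0],
    [1,0.15,0.96,0,0,0,0]
  ]
}}

```text
time: 27.25
eef_pos: [467.0, 26.0, 103.0]
eef_rot: [0.175, -3.136, -0.0]
ft_force: [-0.2, -0.9, -2.2]
opening: 0.156
finger_force: 40.0
```

Emit:
{"api": "step_arm", "payload": {
  "targets": [
    [1,0.15,0.96,0,0,0,0],
    [1,0.15,0.96,0,0,0,0],
    [1,0.15,0.96,0,0,0,0],
    [1,0.15,0.96,0,0,0,0],
    [1,0.15,0.96,0,0,0,0]
  ]
}}

```text
time: 27.75
eef_pos: [482.0, 121.9, 102.9]
eef_rot: [0.175, -3.136, 0.0]
ft_force: [0.4, -0.4, -2.7]
opening: 0.156
finger_force: 40.0
```

Emit:
{"api": "step_arm", "payload": {
  "targets": [
    [1,0.15,0.96,0,0,0,0],
    [1,0.15,0.96,0,0,0,0],
    [1,0.15,0.96,0,0,0,0],
    [1,0.15,0.96,0,0,0,0],
    [1,0.15,0.96,0,0,0,0]
  ]
}}

```text
time: 28.25
eef_pos: [497.6, 218.9, 102.5]
eef_rot: [0.176, -3.137, 0.0]
ft_force: [1.3, 0.7, -3.3]
opening: 0.159
finger_force: 40.0
```

Emit:
{"api": "step_arm", "payload": {
  "targets": [
    [1,0,0,0,0,0,0],
    [1,0,0,0,0,0,0]
  ]
}}

```text
time: 28.45
eef_pos: [497.3, 218.1, 102.2]
eef_rot: [0.177, -3.136, 0.001]
ft_force: [1.0, -1.3, -2.4]
opening: 0.156
finger_force: 40.0
```

Emit:
{"api": "step_arm", "payload": {
  "targets": [
    [1,0,0,-0.8,0,0,0],
    [1,0,0,-0.8,0,0,0],
    [1,0,0,0,0,0,0],
    [0.6,0,0,0,0,0,0],
    [0.6,0,0,0,0,0,0]
  ]
}}

```text
time: 28.95
eef_pos: [498.1, 217.7, 71.6]
eef_rot: [-0.176, 3.135, 0.001]
ft_force: [-0.1, -0.2, 0.5]
opening: 0.282
finger_force: 0.0
```

Emit:
{"api": "step_arm", "payload": {
  "targets": [
    [0.6,0,0,0,0,0,0],
    [0.6,0,0,0,0,0,0],
    [0.6,0,0,1,0,0,0],
    [0.6,0,0,1,0,0,0],
    [0.6,0,0,0.5,0,0,0]
  ]
}}

```text
time: 29.45
eef_pos: [498.2, 217.9, 122.5]
eef_rot: [-0.176, 3.134, 0.002]
ft_force: [0.0, 0.0, 0.6]
opening: 0.4
finger_force: 0.0
```

Emit:
{"api": "step_arm", "payload": {
  "targets": [
    [0.6,0.1,-0.98,0,0,0,-1],
    [0.6,0.1,-0.98,0,0,0,-0.1],
    [0.6,0.1,-0.98,0,0,0,0],
    [0.6,0.1,-0.98,0,0,0,0],
    [0.6,0.1,-0.98,0,0,0,0]
  ]
}}

```text
time: 29.95
eef_pos: [507.3, 118.7, 120.6]
eef_rot: [-0.003, 3.141, 0.0]
ft_force: [0.3, 0.6, 0.1]
opening: 0.403
finger_force: 0.0
```

Emit:
{"api": "step_arm", "payload": {
  "targets": [
    [0.6,0.1,-0.98,0,0,0,0],
    [0.6,0.1,-0.98,0,0,0,0],
    [0.6,0.1,-0.98,0,0,0,0],
    [0.6,0.1,-0.98,0,0,0,0],
    [0.6,0.1,-0.98,0,0,0,0]
  ]
}}

```text
time: 30.45
eef_pos: [517.4, 20.6, 120.6]
eef_rot: [-0.003, 3.141, 0.0]
ft_force: [0.3, 0.1, 0.4]
opening: 0.4
finger_force: 0.0
```

Emit:
{"api": "step_arm", "payload": {
  "targets": [
    [0.6,0.25,-0.98,0,0,0,0],
    [0.6,0.25,-0.98,0,0,0,0],
    [0.6,0.25,-0.98,0,0,0,0],
    [0.6,0.25,-0.98,0,0,0,0],
    [0.6,0.25,-0.98,0,0,0,0]
  ]
}}

```text
time: 30.95
eef_pos: [542.5, -77.4, 120.5]
eef_rot: [-0.003, 3.141, 0.0]
ft_force: [0.5, 0.7, -0.3]
opening: 0.399
finger_force: 0.0
```

Emit:
{"api": "step_arm", "payload": {
  "targets": [
    [0.6,0.25,-0.98,0,0,0,0],
    [0.6,0.25,-0.98,0,0,0,0],
    [0.6,0.25,-0.98,0,0,0,0],
    [0.6,0.25,-0.98,0,0,0,0],
    [0.6,0.25,-0.98,0,0,0,0]
  ]
}}

```text
time: 31.45
eef_pos: [567.5, -175.4, 120.5]
eef_rot: [-0.003, 3.142, 0.0]
ft_force: [-0.1, 0.2, -0.6]
opening: 0.402
finger_force: 0.0
```

Emit:
{"api": "step_arm", "payload": {
  "targets": [
    [0.6,0.3,-0.98,0,0,0,0],
    [0.6,0.3,-0.98,0,0,0,0],
    [0.6,0.3,-0.9,0,0,0,0],
    [0.6,0,0,0,0,0,0]
  ]
}}

```text
time: 31.85
eef_pos: [585.8, -233.7, 120.2]
eef_rot: [0.0, -3.142, 0.0]
ft_force: [-0.2, -0.6, 0.2]
opening: 0.403
finger_force: 0.0
```

```bash
python3 - <<'E'
from h import *
im=snap('side','s6.png'); im2=snap('top','t6.png'); print(bot.state()['eef_pos'])
a=cv2.resize(im[110:340,180:420],(400,383),interpolation=cv2.INTER_CUBIC)
b=cv2.resize(im2[165:285,220:430],(400,229),interpolation=cv2.INTER_CUBIC)
b=cv2.copyMakeBorder(b,0,383-229,0,0,cv2.BORDER_CONSTANT)
cv2.imwrite('pics/x6.png',np.hstack([a,b])[:,:,::-1])
E
```

```text
[ 585.19017094 -232.16808696  120.17514762]
```

View pics/x6.png

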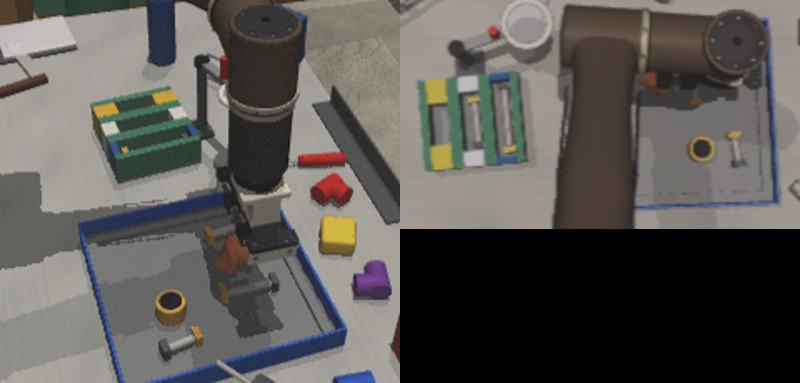

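M2 sits in slot M at (474,120). M1 is under the gripper, S2 and the coupling haven't moved.

Emit:
{"api": "step_arm", "payload": {
  "targets": [
    [0.6,0,0,-1,0,0,0],
    [0.6,0,0,-1,0,0,0],
    [0.6,0,0,-1,0,0,0],
    [0.6,0,0,-1,0,0,0],
    [0.6,0,0,-1,0,0,0]
  ]
}}

```text
time: 32.45
eef_pos: [585.4, -231.0, 20.0]
eef_rot: [-0.004, 3.141, 0.0]
ft_force: [-0.3, -0.2, 0.3]
opening: 0.396
finger_force: 0.0
```

Emit:
{"api": "step_arm", "payload": {
  "targets": [
    [0.6,0,0,-0.4,0,0,0],
    [0.6,0,0,0,0,0,0],
    [1,0,0,0,0,0,0],
    [1,0,0,0,0,0,0],
    [1,0,0,0,0,0,0]
  ]
}}

```text
time: 32.95
eef_pos: [586.1, -231.8, 13.6]
eef_rot: [-0.003, 3.14, -0.0]
ft_force: [0.3, 1.9, 1.7]
opening: 0.189
finger_force: 1.2
```

Emit:
{"api": "step_arm", "payload": {
  "targets": [
    [1,0,0,0,0,0,0],
    [1,0,0,0,0,0,0]
  ]
}}

```text
time: 33.15
eef_pos: [586.1, -231.7, 13.6]
eef_rot: [-0.003, 3.14, -0.0]
ft_force: [-1.6, 2.8, 5.7]
opening: 0.161
finger_force: 40.0
```

Emit:
{"api": "step_arm", "payload": {
  "targets": [
    [1,0,0,0.5,0,0,0],
    [1,0,0,1,0,0,0],
    [1,0,0,1,0,0,0],
    [1,0,0,1,0,0,0],
    [1,0,0,1,0,0,0]
  ]
}}

```text
time: 33.65
eef_pos: [584.9, -231.9, 103.5]
eef_rot: [0.002, -3.141, -0.0]
ft_force: [0.3, 0.0, -2.5]
opening: 0.162
finger_force: 40.0
```

Emit:
{"api": "step_arm", "payload": {
  "targets": [
    [1,-0.25,0.98,0,0,0,1],
    [1,-0.25,0.98,0,0,0,0.1],
    [1,-0.25,0.98,0,0,0,0],
    [1,-0.25,0.98,0,0,0,0],
    [1,-0.25,0.98,0,0,0,0]
  ]
}}

```text
time: 34.15
eef_pos: [559.7, -133.2, 102.8]
eef_rot: [0.175, -3.136, -0.0]
ft_force: [0.2, 0.8, -2.1]
opening: 0.159
finger_force: 40.0
```

Emit:
{"api": "step_arm", "payload": {
  "targets": [
    [1,-0.25,0.98,0,0,0,0],
    [1,-0.25,0.98,0,0,0,0],
    [1,-0.25,0.98,0,0,0,0],
    [1,-0.25,0.98,0,0,0,0],
    [1,-0.25,0.98,0,0,0,0]
  ]
}}

```text
time: 34.65
eef_pos: [534.7, -35.3, 102.8]
eef_rot: [0.175, -3.136, 0.0]
ft_force: [-0.2, 0.0, -2.4]
opening: 0.157
finger_force: 40.0
```

Emit:
{"api": "step_arm", "payload": {
  "targets": [
    [1,-0.25,0.98,0,0,0,0],
    [1,-0.25,0.98,0,0,0,0],
    [1,-0.25,0.98,0,0,0,0],
    [1,-0.25,0.98,0,0,0,0],
    [1,-0.25,0.98,0,0,0,0]
  ]
}}

```text
time: 35.15
eef_pos: [509.8, 62.7, 102.9]
eef_rot: [0.175, -3.136, 0.0]
ft_force: [0.3, -0.4, -2.4]
opening: 0.16
finger_force: 40.0
```

Emit:
{"api": "step_arm", "payload": {
  "targets": [
    [1,-0.1,0.98,0,0,0,0],
    [1,-0.1,0.98,0,0,0,0],
    [1,-0.1,0.98,0,0,0,0],
    [1,-0.1,0.98,0,0,0,0],
    [1,-0.1,0.98,0,0,0,0]
  ]
}}

```text
time: 35.65
eef_pos: [500.0, 160.7, 102.9]
eef_rot: [0.175, -3.136, 0.0]
ft_force: [0.4, 0.2, -2.4]
opening: 0.158
finger_force: 40.0
```

Emit:
{"api": "step_arm", "payload": {
  "targets": [
    [1,-0.1,0.98,0,0,0,0],
    [1,0,0.98,0,0,0,0],
    [1,0,0.9,0,0,0,0],
    [1,0,0,0,0,0,0],
    [1,0,0,0,0,0,0]
  ]
}}

```text
time: 36.15
eef_pos: [498.2, 217.8, 102.4]
eef_rot: [0.177, -3.136, 0.001]
ft_force: [-0.4, 0.3, -2.1]
opening: 0.155
finger_force: 40.0
```

Emit:
{"api": "step_arm", "payload": {
  "targets": [
    [1,0,0,-0.8,0,0,0],
    [1,0,0,-0.8,0,0,0],
    [1,0,0,0,0,0,0],
    [0.6,0,0,0,0,0,0],
    [0.6,0,0,0,0,0,0]
  ]
}}

```text
time: 36.65
eef_pos: [499.2, 217.6, 71.7]
eef_rot: [-0.176, 3.135, 0.001]
ft_force: [-0.2, 0.7, -0.7]
opening: 0.284
finger_force: 0.0
```

Emit:
{"api": "step_arm", "payload": {
  "targets": [
    [0.6,0,0,0,0,0,0],
    [0.6,0,0,0,0,0,0],
    [0.6,0,0,1,0,0,0],
    [0.6,0,0,1,0,0,0],
    [0.6,0,0,0.5,0,0,0]
  ]
}}

```text
time: 37.15
eef_pos: [499.2, 217.9, 122.5]
eef_rot: [-0.176, 3.134, 0.002]
ft_force: [-0.0, 0.5, 0.6]
opening: 0.399
finger_force: 0.0
```

Emit:
{"api": "step_arm", "payload": {
  "targets": [
    [0.6,-0.1,-0.98,0,0,0,0.3],
    [0.6,-0.1,-0.98,0,0,0,0],
    [0.6,-0.1,-0.98,0,0,0,0],
    [0.6,-0.1,-0.98,0,0,0,0],
    [0.6,-0.1,-0.98,0,0,0,0]
  ]
}}

```text
time: 37.65
eef_pos: [487.9, 117.5, 120.3]
eef_rot: [0.221, -3.133, 0.0]
ft_force: [1.2, 0.2, 0.1]
opening: 0.398
finger_force: 0.0
```

Emit:
{"api": "step_arm", "payload": {
  "targets": [
    [0.6,-0.1,-0.98,0,0,0,0],
    [0.6,-0.1,-0.98,0,0,0,0],
    [0.6,-0.1,-0.98,0,0,0,0],
    [0.6,-0.1,-0.98,0,0,0,0],
    [0.6,-0.1,-0.98,0,0,0,0]
  ]
}}

```text
time: 38.15
eef_pos: [477.7, 19.5, 120.4]
eef_rot: [0.221, -3.133, 0.0]
ft_force: [-0.3, 0.6, -1.0]
opening: 0.402
finger_force: 0.0
```

Emit:
{"api": "step_arm", "payload": {
  "targets": [
    [0.6,-0.1,-0.98,0,0,0,0],
    [0.6,-0.1,-0.98,0,0,0,0],
    [0.6,-0.1,-0.98,0,0,0,0],
    [0.6,-0.1,-0.98,0,0,0,0],
    [0.6,-0.1,-0.98,0,0,0,0]
  ]
}}

```text
time: 38.65
eef_pos: [467.5, -78.4, 120.4]
eef_rot: [0.221, -3.133, 0.0]
ft_force: [0.3, 0.7, 0.3]
opening: 0.398
finger_force: 0.0
```

Emit:
{"api": "step_arm", "payload": {
  "targets": [
    [0.6,-0.1,-0.98,0,0,0,0],
    [0.6,-0.1,-0.98,0,0,0,0],
    [0.6,-0.1,-0.98,0,0,0,0],
    [0.6,-0.1,-0.98,0,0,0,0],
    [0.6,-0.1,-0.98,0,0,0,0]
  ]
}}

```text
time: 39.15
eef_pos: [457.4, -176.3, 120.4]
eef_rot: [0.221, -3.133, -0.0]
ft_force: [0.6, -0.5, 0.5]
opening: 0.4
finger_force: 0.0
```

Emit:
{"api": "step_arm", "payload": {
  "targets": [
    [0.6,-0.1,-0.98,0,0,0,0],
    [0.6,-0.1,-0.98,0,0,0,0],
    [0.6,-0.1,-0.98,0,0,0,0],
    [0.6,-0.1,-0.98,0,0,0,0],
    [0.6,-0.1,-0.98,0,0,0,0]
  ]
}}

```text
time: 39.65
eef_pos: [447.2, -274.1, 120.3]
eef_rot: [0.221, -3.133, -0.0]
ft_force: [-0.4, -0.1, 0.1]
opening: 0.402
finger_force: 0.0
```

Emit:
{"api": "step_arm", "payload": {
  "targets": [
    [0.6,-0.1,-0.98,0,0,0,0],
    [0.6,-0.1,-1,0,0,0,0],
    [0.6,0,0,0,0,0,0]
  ]
}}

```text
time: 39.95
eef_pos: [443.1, -314.5, 120.1]
eef_rot: [0.218, -3.133, -0.0]
ft_force: [0.5, 0.6, -0.3]
opening: 0.399
finger_force: 0.0
```

```bash
python3 - <<'E'
from h import *
im=snap('side','s7.png'); im2=snap('top','t7.png'); print(bot.state()['eef_pos'])
a=cv2.resize(im[110:340,180:420],(400,383),interpolation=cv2.INTER_CUBIC)
b=cv2.resize(im2[165:285,220:430],(400,229),interpolation=cv2.INTER_CUBIC)
b=cv2.copyMakeBorder(b,0,383-229,0,0,cv2.BORDER_CONSTANT)
cv2.imwrite('pics/x7.png',np.hstack([a,b])[:,:,::-1])
E
```

```text
[ 443.29631643 -312.83744319  120.15320271]
```

View pics/x7.png

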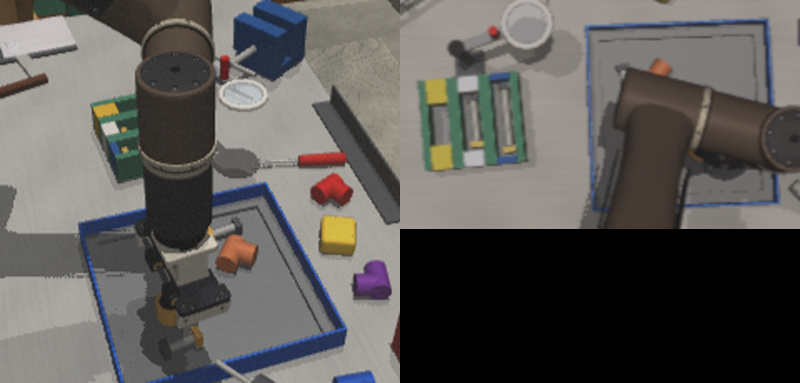

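The second medium bolt is in slot M. S2 lies below the gripper in its old place.

Emit:
{"api": "step_arm", "payload": {
  "targets": [
    [0.6,0,-0.1,-1,0,0,0],
    [0.6,0,0,-1,0,0,0],
    [0.6,0,0,-1,0,0,0],
    [0.6,0,0,-1,0,0,0],
    [0.6,0,0,-1,0,0,0]
  ]
}}

```text
time: 40.55
eef_pos: [444.1, -313.6, 19.9]
eef_rot: [-0.223, 3.133, 0.0]
ft_force: [-0.4, 0.6, 0.9]
opening: 0.399
finger_force: 0.0
```

Emit:
{"api": "step_arm", "payload": {
  "targets": [
    [0.6,0,0,-0.4,0,0,0],
    [0.6,0,0,0,0,0,0],
    [1,0,0,0,0,0,0],
    [1,0,0,0,0,0,0],
    [1,0,0,0,0,0,0]
  ]
}}

```text
time: 41.05
eef_pos: [444.9, -314.2, 13.5]
eef_rot: [-0.222, 3.132, -0.001]
ft_force: [1.5, 1.2, 1.5]
opening: 0.189
finger_force: 0.8
```

Emit:
{"api": "step_arm", "payload": {
  "targets": [
    [1,0,0,0,0,0,0],
    [1,0,0,0,0,0,0]
  ]
}}

```text
time: 41.25
eef_pos: [444.9, -314.3, 13.4]
eef_rot: [-0.223, 3.132, -0.001]
ft_force: [-0.3, 2.4, 6.2]
opening: 0.159
finger_force: 39.9
```

Emit:
{"api": "step_arm", "payload": {
  "targets": [
    [1,0,0,0.5,0,0,0],
    [1,0,0,1,0,0,0],
    [1,0,0,1,0,0,0],
    [1,0,0,1,0,0,0],
    [1,0,0,1,0,0,0]
  ]
}}

```text
time: 41.75
eef_pos: [444.1, -314.2, 103.9]
eef_rot: [-0.222, 3.134, 0.0]
ft_force: [-0.2, -0.2, -2.2]
opening: 0.157
finger_force: 39.9
```

Emit:
{"api": "step_arm", "payload": {
  "targets": [
    [1,0.08,0.99,0,0,0,-0.3],
    [1,0.08,0.99,0,0,0,0],
    [1,0.08,0.99,0,0,0,0],
    [1,0.08,0.99,0,0,0,0],
    [1,0.08,0.99,0,0,0,0]
  ]
}}

```text
time: 42.25
eef_pos: [452.2, -214.5, 103.1]
eef_rot: [-0.175, 3.136, -0.0]
ft_force: [-0.5, -0.3, -2.0]
opening: 0.155
finger_force: 39.9
```

Emit:
{"api": "step_arm", "payload": {
  "targets": [
    [1,0.08,0.99,0,0,0,0],
    [1,0.08,0.99,0,0,0,0],
    [1,0.08,0.99,0,0,0,0],
    [1,0.08,0.99,0,0,0,0],
    [1,0.08,0.99,0,0,0,0]
  ]
}}

```text
time: 42.75
eef_pos: [460.2, -115.5, 103.1]
eef_rot: [-0.175, 3.136, 0.0]
ft_force: [0.4, 0.2, -2.1]
opening: 0.156
finger_force: 39.9
```

Emit:
{"api": "step_arm", "payload": {
  "targets": [
    [1,0.08,0.99,0,0,0,0],
    [1,0.08,0.99,0,0,0,0],
    [1,0.08,0.99,0,0,0,0],
    [1,0.08,0.99,0,0,0,0],
    [1,0.08,0.99,0,0,0,0]
  ]
}}

```text
time: 43.25
eef_pos: [468.3, -16.5, 103.1]
eef_rot: [-0.175, 3.136, 0.0]
ft_force: [-0.6, -0.1, -1.3]
opening: 0.157
finger_force: 39.9
```

Emit:
{"api": "step_arm", "payload": {
  "targets": [
    [1,0.08,0.99,0,0,0,0],
    [1,0.08,0.99,0,0,0,0],
    [1,0.08,0.99,0,0,0,0],
    [1,0.08,0.99,0,0,0,0],
    [1,0.08,0.99,0,0,0,0]
  ]
}}

```text
time: 43.75
eef_pos: [476.3, 82.5, 103.1]
eef_rot: [-0.175, 3.136, 0.0]
ft_force: [0.2, 0.0, -1.1]
opening: 0.157
finger_force: 39.9
```

Emit:
{"api": "step_arm", "payload": {
  "targets": [
    [1,0.08,0.99,0,0,0,0],
    [1,0.08,0.99,0,0,0,0],
    [1,0.08,0.99,0,0,0,0],
    [1,0.08,0.99,0,0,0,0],
    [1,0.08,0.99,0,0,0,0]
  ]
}}

```text
time: 44.25
eef_pos: [484.3, 181.6, 103.0]
eef_rot: [-0.175, 3.136, 0.0]
ft_force: [-0.1, -1.1, -0.4]
opening: 0.157
finger_force: 39.9
```

Emit:
{"api": "step_arm", "payload": {
  "targets": [
    [1,0.08,0.99,0,0,0,0],
    [1,0.08,0.99,0,0,0,0],
    [1,0.08,0.99,0,0,0,0],
    [1,0.08,0.99,0,0,0,0],
    [1,0.08,1,0,0,0,0]
  ]
}}

```text
time: 44.75
eef_pos: [492.5, 281.6, 102.5]
eef_rot: [0.176, -3.137, 0.0]
ft_force: [0.0, -0.7, -1.2]
opening: 0.156
finger_force: 39.9
```

Emit:
{"api": "step_arm", "payload": {
  "targets": [
    [1,0,0,0,0,0,0],
    [1,0,0,0,0,0,0]
  ]
}}

```text
time: 44.95
eef_pos: [492.2, 280.8, 102.2]
eef_rot: [0.177, -3.136, 0.001]
ft_force: [0.7, -0.6, -1.4]
opening: 0.163
finger_force: 39.9
```

Emit:
{"api": "step_arm", "payload": {
  "targets": [
    [1,0,0,-0.8,0,0,0],
    [1,0,0,-0.8,0,0,0],
    [1,0,0,0,0,0,0],
    [0.6,0,0,0,0,0,0],
    [0.6,0,0,0,0,0,0]
  ]
}}

```text
time: 45.45
eef_pos: [492.7, 279.9, 71.4]
eef_rot: [-0.176, 3.136, -0.0]
ft_force: [0.0, 1.1, 0.7]
opening: 0.278
finger_force: 0.0
```

Emit:
{"api": "step_arm", "payload": {
  "targets": [
    [0.6,0,0,0,0,0,0],
    [0.6,0,0,0,0,0,0],
    [0.6,0,0,1,0,0,0],
    [0.6,0,0,1,0,0,0],
    [0.6,0,0,0.5,0,0,0]
  ]
}}

```text
time: 45.95
eef_pos: [493.1, 280.5, 122.5]
eef_rot: [-0.176, 3.135, 0.002]
ft_force: [0.1, 0.2, 0.3]
opening: 0.4
finger_force: 0.0
```

```bash
python3 - <<'E'
from h import *
im2=snap('top','t8.png'); print(bot.state()['eef_pos'])
c=im2[165:285,220:430,::-1]; cv2.imwrite('pics/x8.png',cv2.resize(c,None,fx=3.8,fy=3.8,interpolation=cv2.INTER_CUBIC))
a=cv2.imread('pics/top0.png')[190:220,330:366]; b=im2[190:220,330:366,::-1]
cv2.imwrite('pics/x8z.png',np.hstack([cv2.resize(q,(360,300),interpolation=cv2.INTER_CUBIC) for q in(a,b)]))
print(cv2.absdiff(a,np.ascontiguousarray(b)).mean())
E
```

```text
[493.45374595 280.84197181 123.52162821]
0.4601851851851852
```

View pics/x8z.png

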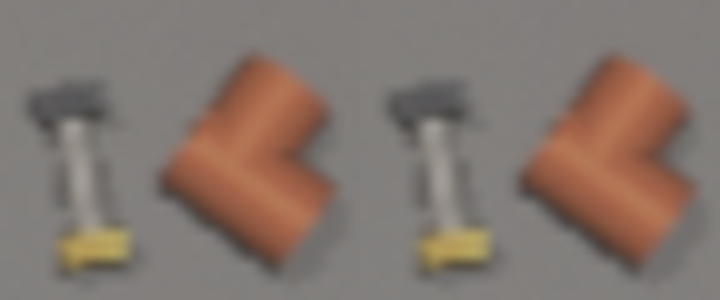

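S1 and the elbow are unmoved. The elbow's corner is about 33 mm from the shank, so I go in narrower, offset away from the elbow and towards the nut.

Emit:
{"api": "step_arm", "payload": {
  "targets": [
    [0.68,0.1,-0.96,0,0,0,0.85],
    [0.68,0.1,-0.96,0,0,0,0],
    [0.68,0.1,-0.96,0,0,0,0],
    [0.68,0.1,-0.96,0,0,0,0],
    [0.68,0.1,-0.96,0,0,0,0]
  ]
}}

```text
time: 46.5
eef_pos: [502.2, 182.1, 120.2]
eef_rot: [0.304, -3.126, 0.001]
ft_force: [0.1, 0.7, -0.5]
opening: 0.32
finger_force: 0.0
```

Emit:
{"api": "step_arm", "payload": {
  "targets": [
    [0.68,0.2,-0.96,0,0,0,0],
    [0.68,0.2,-0.96,0,0,0,0],
    [0.68,0.2,-0.96,0,0,0,0],
    [0.68,0.2,-0.96,0,0,0,0],
    [0.68,0.2,-0.96,0,0,0,0]
  ]
}}

```text
time: 47.0
eef_pos: [522.1, 86.0, 120.2]
eef_rot: [0.304, -3.126, 0.0]
ft_force: [0.4, -0.2, 0.2]
opening: 0.321
finger_force: 0.0
```

Emit:
{"api": "step_arm", "payload": {
  "targets": [
    [0.68,0.3,-0.96,0,0,0,0],
    [0.68,0.3,-0.96,0,0,0,0],
    [0.68,0.3,-0.96,0,0,0,0],
    [0.68,0.3,-0.96,0,0,0,0],
    [0.68,0.3,-0.96,0,0,0,0]
  ]
}}

```text
time: 47.5
eef_pos: [552.0, -9.9, 120.2]
eef_rot: [0.304, -3.126, 0.0]
ft_force: [0.9, -0.5, -0.1]
opening: 0.32
finger_force: 0.0
```

Emit:
{"api": "step_arm", "payload": {
  "targets": [
    [0.68,0.24,-0.96,0,0,0,0],
    [0.68,0.24,-0.96,0,0,0,0],
    [0.68,0.24,-0.96,0,0,0,0],
    [0.68,0.24,-0.96,0,0,0,0],
    [0.68,0,0,0,0,0,0]
  ]
}}

```text
time: 48.0
eef_pos: [571.1, -87.5, 119.9]
eef_rot: [0.301, -3.126, 0.0]
ft_force: [1.2, -0.3, -0.4]
opening: 0.322
finger_force: 0.0
```

Emit:
{"api": "step_arm", "payload": {
  "targets": [
    [0.68,0,0,-1,0,0,0],
    [0.68,0,0,-1,0,0,0],
    [0.68,0,0,-0.5,0,0,0],
    [0.68,0,0,0,0,0,0]
  ]
}}

```text
time: 48.4
eef_pos: [570.2, -85.1, 69.0]
eef_rot: [0.307, -3.123, 0.0]
ft_force: [-0.2, 1.2, -0.2]
opening: 0.322
finger_force: 0.0
```

Emit:
{"api": "step_arm", "payload": {
  "targets": [
    [0.68,0.1,0.05,-0.5,0,0,0],
    [0.68,0,0,-0.5,0,0,0],
    [0.68,0,0,-0.5,0,0,0],
    [0.68,0,0,-0.5,0,0,0]
  ]
}}

```text
time: 48.8
eef_pos: [573.5, -83.8, 29.8]
eef_rot: [-0.309, 3.126, 0.0]
ft_force: [-0.2, 0.1, -0.1]
opening: 0.318
finger_force: 0.0
```

Emit:
{"api": "step_arm", "payload": {
  "targets": [
    [0.68,0,0,-0.5,0,0,0],
    [0.68,0,0,-0.25,0,0,0],
    [0.68,0,0,0,0,0,0]
  ]
}}

```text
time: 49.1
eef_pos: [573.0, -83.9, 14.5]
eef_rot: [0.308, -3.125, 0.0]
ft_force: [-0.1, -0.2, 0.7]
opening: 0.321
finger_force: 0.0
```

Emit:
{"api": "step_arm", "payload": {
  "targets": [
    [1,0,0,0,0,0,0],
    [1,0,0,0,0,0,0],
    [1,0,0,0,0,0,0],
    [1,0,0,0,0,0,0],
    [1,0,0,0,0,0,0]
  ]
}}

```text
time: 49.6
eef_pos: [573.9, -83.8, 16.0]
eef_rot: [-0.309, 3.125, -0.0]
ft_force: [0.5, -0.8, 1.9]
opening: 0.153
finger_force: 39.9
```

Emit:
{"api": "step_arm", "payload": {
  "targets": [
    [1,0,0,0.5,0,0,0],
    [1,0,0,1,0,0,0],
    [1,0,0,1,0,0,0],
    [1,0,0,1,0,0,0],
    [1,0,0,1,0,0,0]
  ]
}}

```text
time: 50.1
eef_pos: [573.2, -83.8, 106.9]
eef_rot: [0.308, -3.126, -0.0]
ft_force: [0.2, -0.8, -1.7]
opening: 0.159
finger_force: 39.9
```

Emit:
{"api": "step_arm", "payload": {
  "targets": [
    [1,-0.3,0.96,0,0,0,-0.85],
    [1,-0.3,0.96,0,0,0,0],
    [1,-0.3,0.96,0,0,0,0],
    [1,-0.3,0.96,0,0,0,0],
    [1,-0.3,0.96,0,0,0,0]
  ]
}}

```text
time: 50.6
eef_pos: [543.0, 12.9, 106.1]
eef_rot: [0.175, -3.137, -0.0]
ft_force: [-0.0, 0.6, -2.1]
opening: 0.156
finger_force: 39.9
```

Emit:
{"api": "step_arm", "payload": {
  "targets": [
    [1,-0.3,0.96,0,0,0,0],
    [1,-0.3,0.96,0,0,0,0],
    [1,-0.3,0.96,0,0,0,0],
    [1,-0.3,0.96,0,0,0,0],
    [1,-0.3,0.96,0,0,0,0]
  ]
}}

```text
time: 51.1
eef_pos: [513.0, 108.9, 106.1]
eef_rot: [-0.175, 3.137, 0.0]
ft_force: [0.4, -0.0, -0.8]
opening: 0.156
finger_force: 39.9
```

Emit:
{"api": "step_arm", "payload": {
  "targets": [
    [1,-0.2,0.96,0,0,0,0],
    [1,-0.2,0.96,0,0,0,0],
    [1,-0.2,0.96,0,0,0,0],
    [1,-0.2,0.96,0,0,0,0],
    [1,-0.2,0.96,0,0,0,0]
  ]
}}

```text
time: 51.6
eef_pos: [493.1, 204.9, 106.1]
eef_rot: [0.175, -3.137, -0.0]
ft_force: [-0.5, 0.2, -2.6]
opening: 0.159
finger_force: 39.9
```

Emit:
{"api": "step_arm", "payload": {
  "targets": [
    [1,-0.15,0.96,0,0,0,0],
    [1,-0.15,0.96,0,0,0,0],
    [1,-0.15,0.96,0,0,0,0],
    [1,-0.1,0.96,0,0,0,0],
    [1,0,0,0,0,0,0]
  ]
}}

```text
time: 52.1
eef_pos: [482.7, 283.5, 105.8]
eef_rot: [-0.178, 3.136, 0.001]
ft_force: [0.0, -0.3, -1.8]
opening: 0.158
finger_force: 39.9
```

```bash
python3 - <<'E'
from h import *
im=snap('side','s9.png'); print(bot.state()['eef_pos'])
cv2.imwrite('pics/s9c.png',cv2.resize(im[110:230,190:350,::-1],None,fx=4.5,fy=4.5,interpolation=cv2.INTER_CUBIC))
for p in([489.1-29*.994,281.4-3.2,108],[489.1+29*.994,281.4+3.2,108]): u,v=proj('side',p); print((u-190)*4.5,(v-110)*4.5)
E
```

```text
[482.41482702 282.33062402 105.58264997]
281.15208541764844 246.1292096617408
351.59074793857997 230.39302652909316
```

View pics/s9c.png

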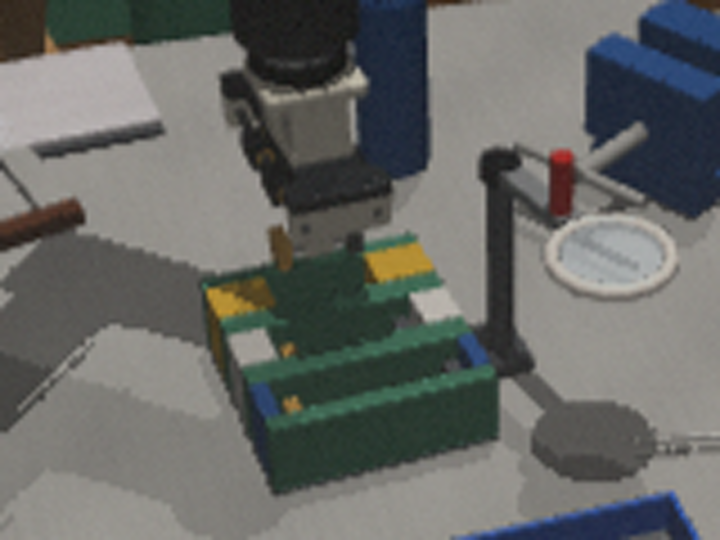

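The bolt hangs level, its nut at (281,249) and head at (354,240), as predicted over slot S. Lowering and releasing.

Emit:
{"api": "step_arm", "payload": {
  "targets": [
    [1,0.05,-0.05,-0.9,0,0,0],
    [1,0,0,-0.85,0,0,0],
    [1,0,0,0,0,0,0],
    [0.6,0,0,0,0,0,0],
    [0.6,0,0,0,0,0,0]
  ]
}}

```text
time: 52.65
eef_pos: [484.2, 280.3, 71.6]
eef_rot: [-0.176, 3.136, 0.001]
ft_force: [-0.5, -0.9, 0.2]
opening: 0.281
finger_force: 0.0
```

Emit:
{"api": "step_arm", "payload": {
  "targets": [
    [0.6,0,0,0,0,0,0],
    [0.6,0,0,0,0,0,0],
    [0.6,0,0,1,0,0,0],
    [0.6,0,0,1,0,0,0],
    [0.6,0,0,1,0,0,0]
  ]
}}

```text
time: 53.15
eef_pos: [483.6, 279.9, 131.6]
eef_rot: [-0.176, 3.137, 0.0]
ft_force: [0.1, -0.3, 0.6]
opening: 0.4
finger_force: 0.0
```

Emit:
{"api": "step_arm", "payload": {
  "targets": [
    [0.6,0,0,1,0,0,0],
    [0.6,0,0,1,0,0,0],
    [0.6,0,0,1,0,0,0],
    [0.6,0,0,1,0,0,0],
    [0.6,0,0,1,0,0,0]
  ]
}}

```text
time: 53.65
eef_pos: [483.5, 279.9, 231.9]
eef_rot: [-0.175, 3.136, 0.001]
ft_force: [0.8, 1.0, -1.0]
opening: 0.397
finger_force: 0.0
```

Emit:
{"api": "step_arm", "payload": {
  "targets": [
    [0.6,0,0,1,0,0,0],
    [0.6,0,0,1,0,0,0],
    [0.6,0.5,-1,1,0,0,1],
    [0.6,0.5,-1,0,0,0,1],
    [0.6,0.5,-1,0,0,0,1]
  ]
}}

```text
time: 54.15
eef_pos: [513.9, 219.6, 291.9]
eef_rot: [-0.649, 3.072, 0.002]
ft_force: [1.3, -0.7, -0.1]
opening: 0.4
finger_force: 0.0
```

Emit:
{"api": "step_arm", "payload": {
  "targets": [
    [0.6,0.5,-1,0,0,0,1],
    [0.6,0.5,-1,0,0,0,1],
    [0.6,0.5,-1,0,0,0,1],
    [0.6,0.5,-1,0,0,0,1],
    [0.6,0.5,-1,0,0,0,1]
  ]
}}

```text
time: 54.65
eef_pos: [563.8, 119.0, 291.0]
eef_rot: [-1.389, 2.817, 0.0]
ft_force: [0.5, -0.2, 0.6]
opening: 0.401
finger_force: 0.0
```

Emit:
{"api": "step_arm", "payload": {
  "targets": [
    [0.6,0.5,-1,0,0,0,1],
    [0.6,0.5,-1,0,0,0,1],
    [0.6,0.5,-1,0,0,0,1],
    [0.6,0.5,-1,0,0,0,1],
    [0.6,0.5,-1,0,0,0,1]
  ]
}}

```text
time: 55.15
eef_pos: [613.8, 19.1, 291.0]
eef_rot: [-2.043, 2.386, -0.0]
ft_force: [0.3, 0.4, 0.4]
opening: 0.397
finger_force: 0.0
```

```bash
python3 - <<'E'
from h import *
im=snap('side','s10.png'); im2=snap('top','t10.png'); s=bot.state();print(s['eef_pos'],s['eef_rot'])
a=cv2.resize(im[110:310,190:390],(400,400),interpolation=cv2.INTER_CUBIC)
b=cv2.resize(im2[165:265,220:320],(400,400),interpolation=cv2.INTER_CUBIC)
cv2.imwrite('pics/x10.png',np.hstack([a,b])[:,:,::-1])
E
```

```text
[614.16291736  17.97294259 290.55826028] [ 2.03862020e+00 -2.38983916e+00  4.74460893e-04]
```

View pics/x10.png

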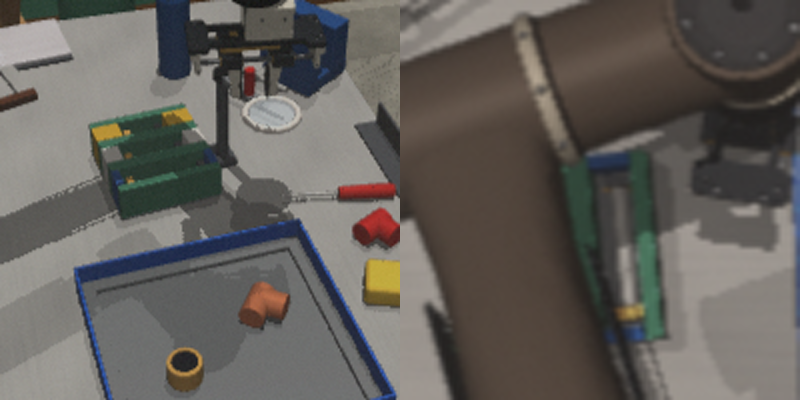

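The crate holds only the elbow and the coupling. Slot S is hidden by the arm here, so I step aside and check it.

Emit:
{"api": "step_arm", "payload": {
  "targets": [
    [0.6,0,-1,0,0,0,0],
    [0.6,0,-1,0,0,0,0],
    [0.6,0,-1,0,0,0,0],
    [0.6,0,-1,0,0,0,0],
    [0.6,0,-1,0,0,0,0]
  ]
}}

```text
time: 55.75
eef_pos: [613.3, -80.3, 291.0]
eef_rot: [-2.036, 2.392, -0.0]
ft_force: [-0.0, -0.2, 0.1]
opening: 0.402
finger_force: 0.0
```

Emit:
{"api": "step_arm", "payload": {
  "targets": [
    [0.6,0,-1,0,0,0,0],
    [0.6,0,-1,0,0,0,0],
    [0.6,0,-1,0,0,0,0],
    [0.6,0,-1,0,0,0,0],
    [0.6,0,-1,0,0,0,0]
  ]
}}

```text
time: 56.25
eef_pos: [613.4, -180.2, 291.0]
eef_rot: [-2.036, 2.392, -0.0]
ft_force: [-0.1, 0.0, 0.1]
opening: 0.402
finger_force: 0.0
```

```bash
python3 - <<'E'
from h import *
im2=snap('top','t11.png'); s=bot.state();print(s['eef_pos'])
cv2.imwrite('pics/x11.png',cv2.resize(im2[170:265,220:320,::-1],(600,570),interpolation=cv2.INTER_CUBIC))
E
```

```text
[ 613.2054915  -182.57699737  290.81144527]
```

View pics/x11.png

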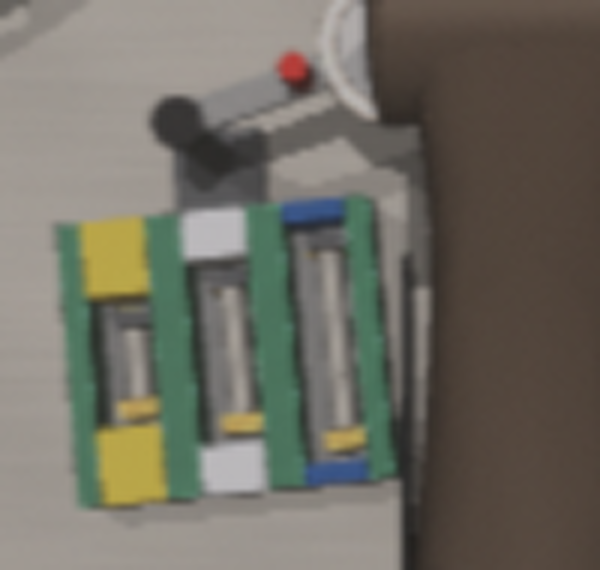

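All three slots show bolts lying flat within the walls. The red grip is at (293,69). Going back to it.

```bash
python3 - <<'E'
from h import *
print(ray('top',220+293/6,170+69/6,237))
E
```

```text
[650.7 160.6 237. ]
```

Emit:
{"api": "step_arm", "payload": {
  "targets": [
    [0.6,0.11,1,0,0,0,1],
    [0.6,0.11,1,0,0,0,1],
    [0.6,0.11,1,0,0,0,1],
    [0.6,0.11,1,0,0,0,1],
    [0.6,0.11,1,0,0,0,1]
  ],
  "grip_force": 12
}}

```text
time: 56.8
eef_pos: [624.4, -78.7, 290.9]
eef_rot: [-2.568, 1.808, -0.0]
ft_force: [0.0, -0.3, -0.5]
opening: 0.4
finger_force: 0.0
```

Emit:
{"api": "step_arm", "payload": {
  "targets": [
    [0.6,0.11,1,0,0,0,0],
    [0.6,0.11,1,0,0,0,0],
    [0.6,0.11,1,0,0,0,0],
    [0.6,0.11,1,0,0,0,0],
    [0.6,0.11,1,0,0,0,0]
  ]
}}

```text
time: 57.3
eef_pos: [635.3, 21.4, 290.9]
eef_rot: [-2.565, 1.813, -0.0]
ft_force: [0.7, -0.5, -0.7]
opening: 0.401
finger_force: 0.0
```

Emit:
{"api": "step_arm", "payload": {
  "targets": [
    [0.6,0.11,1,0,0,0,0],
    [0.6,0.11,1,0,0,0,0],
    [0.6,0.11,1,0,0,0,0],
    [0.6,0.11,1,0,0,0,0],
    [0.6,0.11,1,0,0,0,0]
  ]
}}

```text
time: 57.8
eef_pos: [646.7, 121.7, 290.5]
eef_rot: [2.566, -1.812, -0.0]
ft_force: [0.2, -0.1, -1.0]
opening: 0.397
finger_force: 0.0
```

Emit:
{"api": "step_arm", "payload": {
  "targets": [
    [0.6,0.11,1,0,0,0,0],
    [0.6,0.11,1,0,0,0,0],
    [0.6,0,0.05,0,0,0,0],
    [0.6,0,0,0,0,0,0]
  ]
}}

```text
time: 58.2
eef_pos: [651.0, 162.0, 290.2]
eef_rot: [2.566, -1.811, -0.0]
ft_force: [-0.8, 0.1, -0.2]
opening: 0.403
finger_force: 0.0
```

Emit:
{"api": "step_arm", "payload": {
  "targets": [
    [0.6,0,0,-1,0,0,0],
    [0.6,0,0,-1,0,0,0],
    [0.6,0,0,-1,0,0,0],
    [0.6,0,0,-1,0,0,0],
    [0.6,0,0,-0.1,0,0,0]
  ]
}}

```text
time: 58.7
eef_pos: [649.6, 159.9, 205.8]
eef_rot: [2.562, -1.812, -0.004]
ft_force: [0.1, 0.6, -0.0]
opening: 0.397
finger_force: 0.0
```

Emit:
{"api": "step_arm", "payload": {
  "targets": [
    [1,0,0,0,0,0,0],
    [1,0,0,0,0,0,0],
    [1,0,0,0,0,0,0],
    [1,0,0,0,0,0,0],
    [1,0,0,0,0,0,0]
  ]
}}

```text
time: 59.2
eef_pos: [651.7, 161.1, 210.0]
eef_rot: [-2.565, 1.811, -0.002]
ft_force: [0.8, -0.1, 4.4]
opening: 0.2
finger_force: 12.0
```

Emit:
{"api": "step_arm", "payload": {
  "targets": [
    [1,-0.37,-0.12,0,0,0,-1],
    [1,-0.38,-0.08,0,0,0,-1],
    [1,-0.39,-0.04,0,0,0,-1],
    [1,-0.39,0,0,0,0,-1],
    [1,-0.39,0.04,0,0,0,-1]
  ]
}}

```text
time: 59.7
eef_pos: [613.6, 157.1, 210.0]
eef_rot: [-2.032, 2.392, -0.003]
ft_force: [3.2, 0.6, 4.3]
opening: 0.203
finger_force: 12.0
```

Emit:
{"api": "step_arm", "payload": {
  "targets": [
    [1,-0.38,0.08,0,0,0,-1],
    [1,-0.37,0.12,0,0,0,-1],
    [1,-0.36,0.15,0,0,0,-1],
    [1,-0.34,0.19,0,0,0,-1],
    [1,-0.32,0.22,0,0,0,-1]
  ]
}}

```text
time: 60.2
eef_pos: [577.7, 171.8, 210.0]
eef_rot: [-1.377, 2.822, -0.002]
ft_force: [0.9, -3.4, 6.2]
opening: 0.203
finger_force: 12.0
```

Emit:
{"api": "step_arm", "payload": {
  "targets": [
    [1,-0.3,0.25,0,0,0,-1],
    [1,-0.27,0.28,0,0,0,-1],
    [1,-0.24,0.31,0,0,0,-1],
    [1,-0.21,0.33,0,0,0,-1],
    [1,-0.18,0.35,0,0,0,-1]
  ]
}}

```text
time: 60.7
eef_pos: [553.0, 201.7, 209.9]
eef_rot: [-0.636, 3.076, -0.002]
ft_force: [-1.5, -4.5, 8.0]
opening: 0.202
finger_force: 12.0
```

Emit:
{"api": "step_arm", "payload": {
  "targets": [
    [1,-0.14,0.36,0,0,0,-1],
    [1,-0.1,0.38,0,0,0,-1],
    [1,-0.07,0.38,0,0,0,-1],
    [1,0,0,0,0,0,0],
    [1,0,0,0,0,0,0]
  ]
}}

```text
time: 61.2
eef_pos: [546.2, 225.2, 209.9]
eef_rot: [0.176, -3.136, -0.001]
ft_force: [-7.3, 1.1, 9.6]
opening: 0.202
finger_force: 12.0
```

Emit:
{"api": "step_arm", "payload": {
  "targets": [
    [0.6,0,0,0,0,0,0],
    [0.6,0,0,0,0,0,0],
    [0.6,0,0,0,0,0,0],
    [0.6,0,0,0,0,0,0],
    [0.6,0,0,1,0,0,0]
  ]
}}

```text
time: 61.7
eef_pos: [545.6, 224.2, 225.9]
eef_rot: [0.174, -3.132, 0.004]
ft_force: [-0.1, -0.0, -1.1]
opening: 0.399
finger_force: 0.0
```

Emit:
{"api": "step_arm", "payload": {
  "targets": [
    [0.6,0,0,1,0,0,0],
    [0.6,0,0,1,0,0,0],
    [0.6,0,0,1,0,0,0],
    [0.6,0,0,1,0,0,0],
    [0.6,0,-1,0,0,0,0]
  ]
}}

```text
time: 62.2
eef_pos: [548.3, 206.4, 311.0]
eef_rot: [-0.178, 3.133, 0.003]
ft_force: [0.2, 0.1, -0.1]
opening: 0.401
finger_force: 0.0
```

Emit:
{"api": "step_arm", "payload": {
  "targets": [
    [0.6,0,-1,0,0,0,0],
    [0.6,0,-1,0,0,0,0],
    [0.6,0,-1,0,0,0,0],
    [0.6,0,-1,0,0,0,0],
    [0.6,0,-1,0,0,0,0]
  ]
}}

```text
time: 62.7
eef_pos: [546.4, 102.6, 307.7]
eef_rot: [0.174, -3.135, 0.001]
ft_force: [0.6, -0.4, -0.8]
opening: 0.402
finger_force: 0.0
```

Emit:
{"api": "step_arm", "payload": {
  "targets": [
    [0.6,0,-1,0,0,0,0],
    [0.6,0,-1,0,0,0,0],
    [0.6,0,-1,0,0,0,0],
    [0.6,0,-1,0,0,0,0],
    [0.6,0,-1,0,0,0,0]
  ]
}}

```text
time: 63.2
eef_pos: [546.1, 2.7, 307.7]
eef_rot: [0.174, -3.135, 0.0]
ft_force: [0.3, -0.3, -0.7]
opening: 0.4
finger_force: 0.0
```

Emit:
{"api": "step_arm", "payload": {
  "targets": [
    [0.6,0,-1,0,0,0,0],
    [0.6,0,-1,0,0,0,0],
    [0.6,0,-1,0,0,0,0],
    [0.6,0,-1,0,0,0,0],
    [0.6,0,-1,0,0,0,0]
  ]
}}

```text
time: 63.7
eef_pos: [545.9, -97.1, 307.7]
eef_rot: [0.174, -3.135, -0.0]
ft_force: [0.7, 0.8, -0.7]
opening: 0.402
finger_force: 0.0
```

Emit:
{"api": "step_arm", "payload": {
  "targets": [
    [0.6,0,-1,0,0,0,0],
    [0.6,0,-1,0,0,0,0],
    [0.6,0,-1,0,0,0,0],
    [0.6,0,0,0,0,0,0],
    [0.6,0,0,0,0,0,0]
  ]
}}

```text
time: 64.2
eef_pos: [546.1, -156.1, 307.8]
eef_rot: [0.172, -3.136, -0.0]
ft_force: [-0.6, -0.9, 0.6]
opening: 0.397
finger_force: 0.0
```

```bash
python3 - <<'E'
from h import *
im2=snap('top','t12.png')
cv2.imwrite('pics/x12.png',cv2.resize(im2[100:300,150:450,::-1],(798,532),interpolation=cv2.INTER_CUBIC))
E
```

View pics/x12.png

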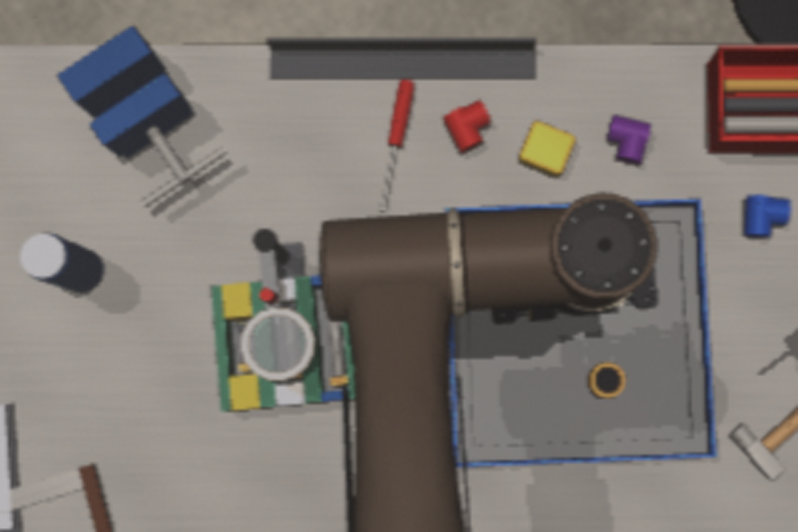

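The lens is back over the block at (278,343) with the grip at (268,295). The tools haven't moved. I check the angle and hand in if it's good.

```bash
python3 - <<'E'
from h import *
L=ray('top',150+278/2.66,100+343/2.66,190); d=np.array([625,233])-L[:2]
a=np.arctan2(d[1],d[0])-.11; print(L,np.hypot(*d),a)
if abs(a)<.15: print(bot.hand_in())
E
```

```text
[488.1 214.3 190. ] 138.1712705304543 0.025755883087444156
the job is handed in; nothing more can be done
None
```

I handed the job in at about 64 s: all six bolts (two short, two medium, two long) lie flat in their matching slots, the elbow and coupling are still in the crate, and the magnifier is back over the block at about 0.03 rad. No verdict came back.

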